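Lay up a copper and silver billet in the pressing base

TASK

Lay up the billet for pressing: stack every solid copper disc on the base, neatly centred on its white ring, then every solid silver disc on top of the copper, and finish the stack with the red-knobbed pressure cap, each piece flat and centred. Stand the two brass clamp posts from the wooden rack upright in the base's two bores, one in each, fully home. Leave the bangles, bowl, tin and hammer where they are.

Things in the scene. Friction and masses are not known exactly. Their poses are not given: they have to be found in the camera images.
- base: blue steel pressing base fixed to the counter, 100 mm (x) by 220 mm (y), 24 mm thick, two bores in it and a white ring of 68 mm diameter marked on its middle. Origin: centre of its underside; z up
- base_centre (a point): centre of the white ring, on the base's top face (24 mm above the counter); same axes as the base
- base_bore0 (a point): mouth centre, on the base's top face, of the bore 85 mm from the ring's centre towards the base's -y end. Round, 27 mm wide, 18 mm deep, with a 3 mm chamfer
- base_bore1 (a point): the same, of the equal bore 85 mm towards the base's +y end
- copper1: solid copper disc (reddish), 60 mm diameter, 12 mm thick, both faces alike, 0.2 to 0.4 kg, lying flat on the counter. Origin: centre of its underside; z is the disc's axis. May be absent (None).
- copper2: solid copper disc (reddish), 60 mm diameter, 12 mm thick, both faces alike, 0.2 to 0.4 kg, lying flat on the counter. Origin: centre of its underside; z is the disc's axis. May be absent (None).
- copper3: solid copper disc (reddish), 60 mm diameter, 12 mm thick, both faces alike, 0.2 to 0.4 kg, lying flat on the counter. Origin: centre of its underside; z is the disc's axis. May be absent (None).
- silver1: solid silver disc (pale grey), 60 mm diameter, 12 mm thick, both faces alike, 0.2 to 0.4 kg, lying flat on the counter. Origin: centre of its underside; z is the disc's axis. May be absent (None).
- silver2: solid silver disc (pale grey), 60 mm diameter, 12 mm thick, both faces alike, 0.2 to 0.4 kg, lying flat on the counter. Origin: centre of its underside; z is the disc's axis. May be absent (None).
- silver3: solid silver disc (pale grey), 60 mm diameter, 12 mm thick, both faces alike, 0.2 to 0.4 kg, lying flat on the counter. Origin: centre of its underside; z is the disc's axis. May be absent (None).
- cap: pressure cap: dark steel disc, 64 mm diameter, 12 mm thick, with an upright red knob on its middle (26 mm diameter, from 18 to 44 mm above the cap's underside, on a 22 mm neck). 0.3 kg. Origin: centre of its underside; z up through the knob
- rack: dark wooden block fixed to the counter, 75 mm (x) by 140 mm (y), 24 mm high, with two bores (27 mm wide, 18 mm deep) 35 mm either side of its centre along its y, where the posts stand at the start. Origin: centre of its underside
- post1: brass clamp post, a plain round rod 24 mm in diameter and 115 mm tall with a dark band near its top, standing upright in the rack, 0.25 kg; foot chamfered 3 mm. Origin: centre of its foot; z up along the rod
- post2: brass clamp post, a plain round rod 24 mm in diameter and 115 mm tall with a dark band near its top, standing upright in the rack, 0.25 kg; foot chamfered 3 mm. Origin: centre of its foot; z up along the rod
- bangle_copper: copper bangle lying flat, 68 mm across, 54 mm bore, 14 mm high; not part of the job. Origin: centre of its underside
- bangle_silver: silver bangle lying flat, 72 mm across, 58 mm bore, 12 mm high; not part of the job. Origin: centre of its underside
- bowl: small brass bowl, 84 mm across, 40 mm high; not part of the job. Origin: centre of its underside
- mallet: hammer lying at the far side of the counter; not part of the job. Origin: on its underside
- tin: green tin, 70 mm across, 60 mm high; not part of the job. Origin: centre of its underside
There are look-alikes about, which are no part of the job. Several things look just like the base: the one meant starts farthest from the robot's base.

How it is judged:
At the end, for the whole second after the job is handed in: All discs and the cap lie flat (0.1 rad), each within 8 mm of the ring centre, silver above copper, cap on top, knob up; a post in each bore, within 6 mm of its centre, 13 mm deep or more, upright within 0.1 rad; all at rest (horizontal distance between each of copper1, copper2, copper3, silver1, silver2, silver3, cap and base_centre below 0.008 m and z of each of copper1, copper2, copper3, silver1, silver2, silver3, cap in the frame of base_centre above -0.004 m and angle between each of copper1, copper2, copper3, silver1, silver2, silver3, cap, post1, post2's own z axis and vertical below 0.1 rad and linear speed of each of copper1, copper2, copper3, silver1, silver2, silver3, cap, post1, post2 below 0.02 m/s and z of each of silver1, silver2, silver3, cap in the frame of copper1 above 0.008 m and z of each of silver1, silver2, silver3, cap in the frame of copper2 above 0.008 m and z of each of silver1, silver2, silver3, cap in the frame of copper3 above 0.008 m and z of cap in the frame of silver1 above 0.008 m and z of cap in the frame of silver2 above 0.008 m and z of cap in the frame of silver3 above 0.008 m and (horizontal distance between post1 and base_bore0 below 0.006 m or horizontal distance between post1 and base_bore1 below 0.006 m) and z of each of post1, post2 in the frame of base_centre below -0.013 m and (horizontal distance between post2 and base_bore0 below 0.006 m or horizontal distance between post2 and base_bore1 below 0.006 m)); the robot touches nothing.
It fails at once if a bangle, the bowl, the hammer or the tin is moved by more than 40 mm (distance of any of bangle_copper, bangle_silver, bowl, mallet, tin from where it was at the start of the episode above 0.04 m).
Of copper1, copper2, copper3 only 1 to 3 are there at a start; the rules pass over those that are not, and their reading is None.
Of silver1, silver2, silver3 only 2 to 3 are there at a start; the rules pass over those that are not, and their reading is None.
At some moment in a run one of cap may be knocked a few centimetres aside while the robot is not near it.
Once in a run the grip may slacken for a moment while it holds something.
It also fails if it takes over 210 s, if anything falls off the work surface, if the arm or the gripper's body presses on something with over 40 N, if the wrist force passes 120 N, or if a joint passes its speed limit or range.

ROBOT

A 6-joint arm with a two-finger parallel gripper is mounted at the origin on the work surface. World frame = base frame: x ahead of the robot, y to its left, z up, the work surface at z = 0. Lengths are in m, angles in rad, forces in N, time in s.
With the tool pointing down it reaches from about 0.35 to 0.975 m from the base axis. Payload 4.9 kg.
Tool frame: the origin (TCP) lies on the centre line of the jaws, within the pads' length; the fingertips stand 19 mm ahead of it and the grasp point (between the pads) is the TCP; z points along the fingers, y is the line along which they close (so a half turn about z gives the same grasp; the last joint's range is limited). The gripper opens to 85 mm and grips with 20 to 120 N. Pads are 22 mm wide; open, the fingers measure 114 mm over their backs; the gripper's body (76 mm by 85 mm) begins 54 mm behind the grasp point. The pads swing forward as they close: fully open they stand 13 mm farther back than shut.
Start: joints at [-1.222, 0.053, 1.613, -0, 1.476, -0.119], TCP at [0.282, -0.558, 0.221] pointing down, gripper open.
Joint ranges: [-3.01, 3.01], [-1.01, 2.22], [0.06, 2.58], [-1.02, 4.17], [0.09, 2.62], [-3.14, 3.14]. Speed limits (rad/s): [2.57, 2.57, 3.14, 3.14, 3.14, 3.14].

INTERFACE

Orientations are given as a unit quaternion [w, x, y, z].
In Python, from plant import state, grab_frame, ticket, spotter gives the robot as it stands.
- The arm moves only by the tool apply_moves, never from a script. Its argument "series" is a list of rows, each an object of numbers: "jaw": the closure, from 0 (fully open) to 1 (shut); "dx", "dy", "dz": the shift along the tool's x, y, z in mm; "turn": the turn about the tool's z in rad. A call has 1 to 5 rows; each row is the pose to reach, as a shift and turn from the pose commanded when the call began, along the tool's axes at that moment; what a row does not reach only later rows make up. A row lasts 1/12 s, in which the tool goes at most 41.7 mm and 7.16 degrees, less where a joint would pass 70% of its speed; a pose out of reach is approached as far as the arm can. A call with a gripper value outside its range is refused whole. The fingers move at their own pace and stop on an object; the grip force is fixed at half the most. Time passes only in rows, so rows that repeat a pose let the fingers close. It gives the time, the measured TCP pose, the force, the opening and the grip force at its end, in the units of the state.
- state(): the state, without advancing time (a new reading comes with each control period).
- grab_frame(name): name is "side" or "top"; returns a dict with "pixels" (400x640x3 uint8, red, green, blue), "mtx" (3x3 intrinsics, pixels), "dist_coeffs" ([k1, k2, p1, p2, k3] as OpenCV has them; the pictures are not rectified), "camera_from_world" (4x4, takes a point from world to camera coordinates). Camera axes: x right, y down, z forward; pixel columns grow to the right and rows downward; lengths in m; the calibration is good to about 2 mm. A picture is of the moment at which its call begins. There is no depth.
- ticket.job_done(): hands the job in; it is judged then, once.
Trained networks look in a picture, given as the dict that the camera call returned (one of the last four; its "shot" number tells which), for a name from the list of things; names that differ only in an ending like _2 or _b are one class to them, and where a whole thing is asked for, a point or a joint stands for the part that bears it (a point fixed in the world has none). Each returns a list of dicts, best first, with "conf" (0 to 1); they miss things now and then, are a little off and sometimes report something else, mostly with a low value. They report only what shows in the picture. A call takes as long as a camera call. They do not tell look-alikes from the thing itself.
- spotter.outline_of(picture, target): "region" (400x640 bool, what is visible of it) and "extent" ([left, top, right, bottom] in pixels, round what is visible of it).
The state is a dict: "time": time; "joint_pos": joint angles; "joint_vel": joint speeds; "joint_efforts": joint torques, N m; "tool_pos": TCP position; "tool_rot": TCP orientation; "contact_force": force on the tool from outside, world axes, zero at the start; "ft_torque": the same for the moment, N m; "gripper_width": opening from 0.0 (shut) to 1.0 (fully open); "grasp_force": force on a finger pad.
Only numpy, scipy, OpenCV 4.12 (cv2) and the standard library are available. Lean on these libraries where they do the work, as an engineer would, in place of code of your own. Each camera call takes 0.05 s, during which the arm holds its last target. There are 200 camera calls.

## Working session

There is one attempt and no reset: what is moved stays moved. The work goes in short steps, Python scripts to look and compute and a tool call to move; the robot and the scene stay as the last step left them, time stands still between calls to the robot, and variables do not carry over. Pictures are saved under pics/ and viewed, at most 14 in all, crops included, and the job is handed in when it is done.

Besides the shell and the picture viewer there is one more tool, called as name(argument=value, ...), one argument or row to a line, values as JSON. apply_moves: Moves the arm, as the interface text tells. Its arguments: {"type":"object","properties":{"series":{"type":"array","items":{"type":"object","properties":{"jaw":{"type":"number"},"dx":{"type":"number"},"dy":{"type":"number"},"dz":{"type":"number"},"turn":{"type":"number"}}}}},"required":["series"]}

```bash
ls; mkdir -p pics
python3 - <<'E'
from plant import state, grab_frame, ticket, spotter
import cv2
s=state(); print({k:s[k] for k in ('time','tool_pos','tool_rot','gripper_width')})
for n in ('top','side'):
    f=grab_frame(n); cv2.imwrite(f'pics/{n}0.png',f['pixels'][:,:,::-1])
    print(n,f['mtx'],f['dist_coeffs'],f['camera_from_world'],f['shot'])
E
```

```text
pics
{'time': 0.0, 'tool_pos': array([ 0.28161044, -0.55725721,  0.21995524]), 'tool_rot': array([-1.01211273e-03,  9.72772344e-01,  2.31760508e-01, -9.52832596e-05]), 'gripper_width': 1.0046850278555135}
top [[370.49891112   0.         316.42135807]
 [  0.         370.49891112 200.12563175]
 [  0.           0.           1.        ]] [-0.01991862  0.          0.          0.          0.        ] [[-0.00644359 -0.99997477 -0.00299035 -0.02893578]
 [-0.98531135  0.00685936 -0.17062972  0.46833493]
 [ 0.17064593  0.00184696 -0.98533068  0.98470706]
 [ 0.          0.          0.          1.        ]] 1
side [[443.42139507   0.         323.42689452]
 [  0.         443.42139507 198.82159512]
 [  0.           0.           1.        ]] [-0.06102019  0.          0.          0.          0.        ] [[ 0.86409473 -0.5029864  -0.01857365 -0.41846521]
 [-0.3276574  -0.53411372 -0.77933508  0.18420088]
 [ 0.38207451  0.67950513 -0.62633206  1.21269465]
 [ 0.          0.          0.          1.        ]] 2
```

View pics/top0.png

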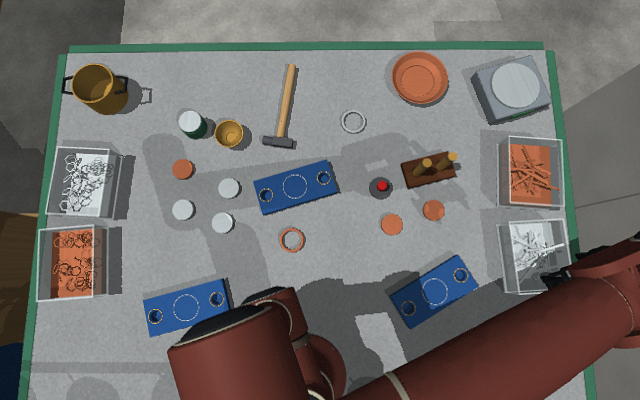

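View pics/side0.png

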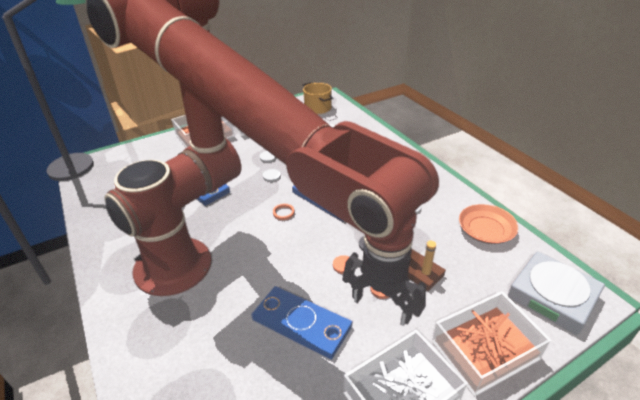

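The base candidates are at (296,187), (187,307) and (433,291). The first is farthest from the robot's base, since up in the image is +x. Copper discs are at (183,169), (391,225) and (433,210), and silver discs at (229,187), (183,210) and (222,223). The cap is at (381,186) and the rack with its posts at (428,168). The rings at (292,239) and (352,121) are the bangles.

```bash
cat > h.py <<'E'
import numpy as np, cv2
from scipy.optimize import least_squares
from scipy.spatial.transform import Rotation as R
from plant import state, grab_frame, ticket, spotter
def proj(f,P):
    T=f['camera_from_world']
    return cv2.projectPoints(np.asarray(P,float).reshape(-1,3),cv2.Rodrigues(T[:3,:3])[0],T[:3,3],f['mtx'],np.array(f['dist_coeffs']))[0].reshape(-1,2)
def unproj(f,uv,z):
    T=f['camera_from_world']; n=cv2.undistortPoints(np.array([[uv]],float),f['mtx'],np.array(f['dist_coeffs']))[0,0]
    d=T[:3,:3].T@np.r_[n,1]; c=-T[:3,:3].T@T[:3,3]
    return (c+d*(z-c[2])/d[2])[:2]
a=np.linspace(0,2*np.pi,48,endpoint=False)
def cyl(r,z0,z1): return np.vstack([np.c_[r*np.cos(a),r*np.sin(a),0*a+z] for z in (z0,z1)])
def box(lx,ly,h): return np.array([[x,y,z] for x in(-lx/2,lx/2) for y in(-ly/2,ly/2) for z in(0,h)])
def mom(m): 
    c=np.array([m['m10'],m['m01']])/m['m00']; return c,np.array([m['mu20'],m['mu11'],m['mu02']])/m['m00']
def fit(f,region,pts,z=0.01,yaw=False):
    c,mu=mom(cv2.moments(region.astype(np.uint8),True)); x0=unproj(f,c,z)
    def hull(p):
        q=pts@R.from_euler('z',p[2] if yaw else 0).as_matrix().T+[p[0],p[1],0]
        return cv2.convexHull(proj(f,q).astype(np.float32))
    def res(p):
        cc,m=mom(cv2.moments(hull(p))); return np.r_[cc-c,(m-mu)/20] if yaw else cc-c
    best=None
    for y0 in ([-.8,0,.8] if yaw else [0]):
        s=least_squares(res,np.r_[x0,y0] if yaw else x0,diff_step=1e-4 if not yaw else 1e-3)
        if best is None or s.cost<best.cost: best=s
    return best.x,best.cost,region.sum()/cv2.contourArea(hull(best.x))
disc=cyl(.03,0,.012); base=box(.1,.22,.024); rack=box(.075,.14,.024); cap=cyl(.032,0,.012)
post=cyl(.012,.024,.121)
def find(f,name,pts,z,yaw=False,minc=.3):
    out=[]
    for d in spotter.outline_of(f,name):
        if d['conf']<minc: continue
        try: p,c,r=fit(f,d['region'],pts,z,yaw)
        except Exception as e: print(name,'fail',e); continue
        out.append((p,d)); print(name,'conf %.2f'%d['conf'],'ext',np.round(d['extent']).astype(int),'pos',np.round(p,4),'cost %.3f area ratio %.2f'%(c,r))
    return out
E
python3 - <<'E'
from h import *
f=grab_frame('top')
find(f,'copper1',disc,.006); find(f,'silver1',disc,.006)
find(f,'cap',cap,.006); b=find(f,'base',base,.012,True); find(f,'rack',rack,.012,True)
find(f,'post1',post,.07)
find(f,'bangle_copper',cyl(.034,0,.014),.007);find(f,'bangle_silver',cyl(.036,0,.012),.006);find(f,'bowl',cyl(.042,0,.04),.02);find(f,'tin',cyl(.035,0,.06),.03)
im=f['pixels'][:,:,::-1].copy()
im=cv2.resize(im[100:270,150:490],None,fx=2.35,fy=2.35,interpolation=cv2.INTER_CUBIC); cv2.imwrite('pics/crop1.png',im)
E
```

```text
copper1 conf 0.93 ext [381 215 400 236] pos [ 0.402  -0.2434] cost 0.000 area ratio 1.00
copper1 conf 0.67 ext [172 159 196 181] pos [0.5676 0.3584] cost 0.000 area ratio 1.01
copper1 conf 0.41 ext [414 160 430 179] pos [ 0.5694 -0.3398] cost 0.000 area ratio 0.52
silver1 conf 0.90 ext [212 214 232 236] pos [0.4105 0.2357] cost 0.000 area ratio 1.05
silver1 conf 0.68 ext [424 199 448 222] pos [ 0.4418 -0.3644] cost 0.000 area ratio 0.93
silver1 conf 0.66 ext [218 180 238 200] pos [0.5093 0.2219] cost 0.000 area ratio 0.85
silver1 conf 0.62 ext [172 202 197 220] pos [0.4488 0.3507] cost 0.000 area ratio 0.97
cap conf 0.76 ext [368 176 392 197] pos [ 0.5084 -0.2154] cost 0.000 area ratio 0.97
cap conf 0.44 ext [413 158 433 180] pos [ 0.5689 -0.3394] cost 0.000 area ratio 0.49
base conf 0.95 ext [254 161 338 218] pos [0.5113 0.0296 0.2966] cost 0.019 area ratio 0.99
base conf 0.80 ext [141 279 230 340] pos [0.1822 0.3244 0.3232] cost 0.437 area ratio 0.98
base conf 0.77 ext [390 258 478 328] pos [ 0.2198 -0.3494  0.5334] cost 0.124 area ratio 1.02
rack conf 0.71 ext [403 153 452 191] pos [ 0.5524 -0.3511  0.1906] cost 0.298 area ratio 0.69
post1 conf 0.66 ext [433 156 454 170] pos [ 0.5675 -0.3861] cost 0.000 area ratio 1.07
post1 conf 0.59 ext [427 200 445 224] pos [ 0.4305 -0.3413] cost 0.000 area ratio 2.13
post1 conf 0.58 ext [413 157 432 180] pos [ 0.5488 -0.3181] cost 0.000 area ratio 1.22
bangle_silver conf 0.74 ext [340 109 365 132] pos [ 0.7166 -0.1314] cost 0.000 area ratio 0.23
bowl conf 0.93 ext [212 119 243 147] pos [0.6694 0.2225] cost 0.000 area ratio 0.78
tin conf 0.97 ext [178 115 209 141] pos [0.6957 0.3266] cost 0.000 area ratio 1.00
```

View pics/crop1.png

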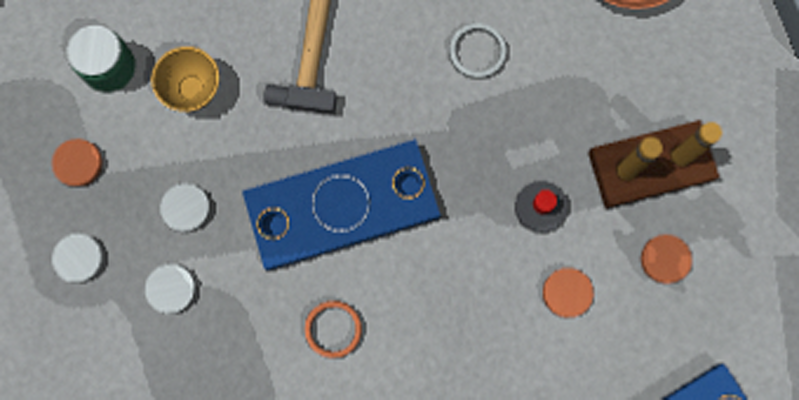

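The crop confirms the base at (296,187), farthest from the robot, with its ring at about (295,186) and bores at about (266,195) and (323,178). The disc at (433,210) is copper, part of it darker from shadow. I'll refine the positions by colour segmentation and check the base against its ring and bores.

```bash
cat >> h.py <<'E'
def grab(f,xy,pts,pad=9):
    im=np.ascontiguousarray(f['pixels'][:,:,::-1]); S=4
    h=cv2.convexHull(proj(f,pts+np.r_[xy,0]).astype(np.float32)); x,y,w,hh=cv2.boundingRect(h)
    x0,y0=x-pad,y-pad; c=im[y0:y+hh+pad,x0:x+w+pad]
    c=cv2.resize(c,None,fx=S,fy=S,interpolation=cv2.INTER_CUBIC)
    m=np.full(c.shape[:2],cv2.GC_BGD,np.uint8)
    hp=((h-[x0,y0]+.5)*S-.5)
    cen=hp.mean(0)
    for k,v in ((1.3,cv2.GC_PR_BGD),(1.0,cv2.GC_PR_FGD),(.6,cv2.GC_FGD)): cv2.fillConvexPoly(m,np.round((hp-cen)*k+cen).astype(np.int32),v)
    cv2.grabCut(c,m,None,np.zeros((1,65)),np.zeros((1,65)),4,cv2.GC_INIT_WITH_MASK)
    g=((m==1)|(m==3)).astype(np.uint8)
    mo=cv2.moments(g,True); cc=(np.array([mo['m10'],mo['m01']])/mo['m00']+.5)/S-.5+[x0,y0]
    def res(p): return mom(cv2.moments(cv2.convexHull(proj(f,pts+np.r_[p,0]).astype(np.float32))))[0]-cc
    s=least_squares(res,xy,diff_step=1e-4)
    return s.x, mo['m00']/S**2/cv2.contourArea(h)
E
python3 - <<'E'
from h import *
f=grab_frame('top'); px=f['pixels']
for n,p in dict(cA=(.402,-.2434),cB=(.5676,.3584),cC=(.4418,-.3644),sA=(.4105,.2357),sB=(.5093,.2219),sC=(.4488,.3507),cap=(.5084,-.2154)).items():
    p=np.array(p); u=proj(f,[[*p,.012]])[0]; q,r=grab(f,p,cap if n=='cap' else disc)
    print(n,np.round(q,4),'area %.2f'%r,'px',np.round(u),'rgb',px[int(u[1]),int(u[0])])
b=np.array([.5113,.0296,.2966]); M=R.from_euler('z',b[2]).as_matrix()
# ring: bright pixels near the projected ring
g=px.min(2).astype(int)
ring=proj(f,(np.c_[.034*np.cos(a),.034*np.sin(a),0*a+.024])@M.T+[b[0],b[1],0])
m=np.zeros(g.shape,np.uint8); cv2.polylines(m,[np.round(ring).astype(np.int32)],True,1,7)
ys,xs=np.where((m>0)&(g>130)); e=cv2.fitEllipse(np.c_[xs,ys].astype(np.float32)); print('ring n',len(xs),e,unproj(f,e[0],.024), 'pred', proj(f,[[b[0],b[1],.024]]))
print('bores',[np.round((M@[0,s*.085,.024]+[b[0],b[1],0]),4) for s in(-1,1)])
for u in ((427.4,162.6),(452.6,155.3)): print('post',unproj(f,u,.121))
find(f,'base',base,.012,True,.9); find(f,'rack',rack,.012,True)
for d in spotter.outline_of(f,'post1'):
    print('post det',d['conf'],d['extent'])
im=cv2.resize(px[140:215,360:470,::-1],None,fx=7,fy=7,interpolation=cv2.INTER_CUBIC)
cv2.imwrite('pics/crop2.png',im)
E
```

```text
cA [ 0.4036 -0.2432] area 1.03 px [392. 224.] rgb [186 109  74]
cB [0.5685 0.3548] area 1.10 px [181. 169.] rgb [166  96  66]
cC [ 0.4435 -0.3641] area 1.01 px [434. 210.] rgb [159  93  62]
sA [0.4115 0.2331] area 1.06 px [222. 223.] rgb [185 193 195]
sB [0.511  0.2183] area 1.07 px [228. 188.] rgb [177 185 188]
sC [0.4498 0.3477] area 1.06 px [182. 209.] rgb [188 196 197]
cap [ 0.5089 -0.2159] area 1.04 px [380. 187.] rgb [185  31  29]
ring n 19 ((294.6134033203125, 186.42453002929688), (23.141908645629883, 23.98764419555664), 65.80785369873047) [0.51071192 0.02941026] pred [[294.54713907 186.22156479]]
bores [array([ 0.5361, -0.0517,  0.024 ]), array([0.4865, 0.1109, 0.024 ])]
post [ 0.55089683 -0.32065769]
post [ 0.57015171 -0.38765519]
rack conf 0.91 ext [402 153 454 191] pos [ 0.5547 -0.3489  0.1636] cost 0.166 area ratio 0.76
rack conf 0.47 ext [370 179 393 200] pos [ 0.5075 -0.2134  0.813 ] cost 32.700 area ratio 0.30
post det 0.74 [433.6, 153.1, 454.6, 173.3]
post det 0.7 [415.5, 160.0, 432.5, 180.2]
post det 0.39 [174.0, 158.5, 192.4, 177.9]
```

View pics/crop2.png

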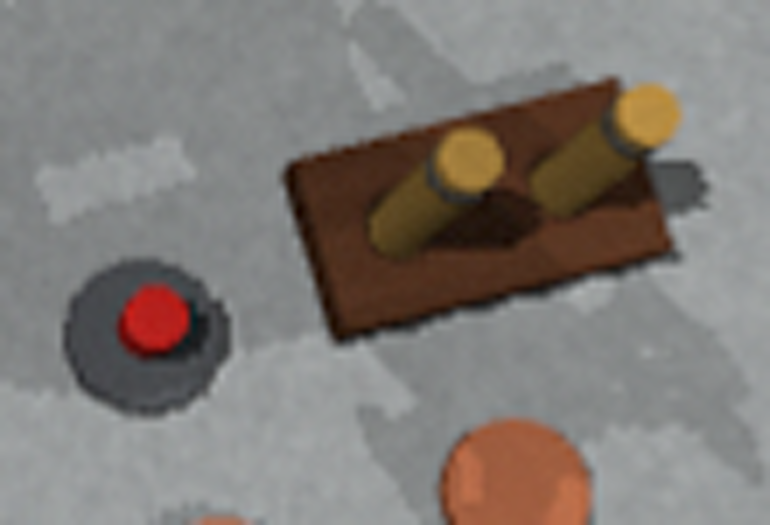

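Post tops sit at crop (470,161) and (647,118), which is px (426.7,162.6) and (452.0,156.4). Unprojected they are 69 mm apart, matching the 70 mm given. The cap's red knob is clear. Every position is consistent, so I'm moving to copper A with the tool squared to the world axes.

apply_moves(
  series=[
    {"dx":31,"dy":-28,"turn":0.117,"jaw":0.15},
    {"dx":62,"dy":-56,"turn":0.234,"jaw":0.15},
    {"dx":94,"dy":-84,"turn":0.351,"jaw":0.15},
    {"dx":125,"dy":-112,"turn":0.468,"jaw":0.15},
    {"dx":125,"dy":-112,"turn":0.468,"jaw":0.15},
  ],
)

```text
invalid input at $.series[0]: expected keys jaw, dx, dy, dz, turn
```

apply_moves(
  series=[
    {"dx":31,"dy":-28,"dz":0,"turn":0.117,"jaw":0.15},
    {"dx":62,"dy":-56,"dz":0,"turn":0.234,"jaw":0.15},
    {"dx":94,"dy":-84,"dz":0,"turn":0.351,"jaw":0.15},
    {"dx":125,"dy":-112,"dz":0,"turn":0.468,"jaw":0.15},
    {"dx":125,"dy":-112,"dz":0,"turn":0.468,"jaw":0.15},
  ],
)

```text
time: 1.27
tool_pos: [0.3448, -0.3963, 0.221]
tool_rot: [-0.001, 1.0, 0.0, 0.001]
contact_force: [0.7, -0.4, -0.6]
gripper_width: 0.851
grasp_force: 0.0
```

apply_moves(
  series=[
    {"dx":15,"dy":-38,"dz":0,"turn":0,"jaw":0.2},
    {"dx":30,"dy":-76,"dz":20,"turn":0,"jaw":0.2},
    {"dx":45,"dy":-110,"dz":40,"turn":0,"jaw":0.2},
    {"dx":58,"dy":-145,"dz":60,"turn":0,"jaw":0.2},
    {"dx":58,"dy":-153,"dz":80,"turn":0,"jaw":0.2},
  ],
)

```text
time: 1.68
tool_pos: [0.4025, -0.2455, 0.1413]
tool_rot: [0.0, 1.0, 0.002, 0.001]
contact_force: [-0.2, -0.7, -0.5]
gripper_width: 0.796
grasp_force: 0.0
```

apply_moves(
  series=[
    {"dx":0,"dy":0,"dz":0,"turn":0,"jaw":0.2},
    {"dx":0,"dy":0,"dz":0,"turn":0,"jaw":0.2},
  ],
)

```text
time: 1.85
tool_pos: [0.4004, -0.2478, 0.1403]
tool_rot: [-0.001, 1.0, 0.001, -0.001]
contact_force: [0.2, -0.5, 0.8]
gripper_width: 0.803
grasp_force: 0.0
```

Run:
```python
from h import *
s=state(); print(s['time'],s['tool_pos'],s['tool_rot'],s['gripper_width'],s['contact_force'])
```

```text
1.85 [ 0.40036303 -0.2478065   0.14026466] [-5.40991372e-04  9.99999035e-01  7.74572208e-04 -1.01843875e-03] 0.8026275723946523 [ 0.24579264 -0.50525334  0.76170861]
```

apply_moves(
  series=[
    {"dx":2,"dy":-5,"dz":35,"turn":0,"jaw":0.2},
    {"dx":2,"dy":-5,"dz":70,"turn":0,"jaw":0.2},
    {"dx":2,"dy":-5,"dz":100,"turn":0,"jaw":0.2},
    {"dx":2,"dy":-5,"dz":112,"turn":0,"jaw":0.2},
    {"dx":2,"dy":-5,"dz":120,"turn":0,"jaw":0.2},
  ],
)

```text
time: 2.27
tool_pos: [0.4024, -0.2449, 0.0205]
tool_rot: [-0.0, 1.0, -0.001, -0.0]
contact_force: [0.6, -0.6, -0.5]
gripper_width: 0.798
grasp_force: 0.0
```

apply_moves(
  series=[
    {"dx":0,"dy":0,"dz":0,"turn":0,"jaw":0.2},
    {"dx":0,"dy":0,"dz":0,"turn":0,"jaw":0.4},
    {"dx":0,"dy":0,"dz":0,"turn":0,"jaw":0.4},
    {"dx":0,"dy":0,"dz":0,"turn":0,"jaw":0.4},
    {"dx":0,"dy":0,"dz":0,"turn":0,"jaw":0.4},
  ],
)

```text
time: 2.68
tool_pos: [0.4039, -0.2444, 0.0227]
tool_rot: [0.001, 1.0, -0.0, 0.001]
contact_force: [-0.5, -0.1, -0.1]
gripper_width: 0.6
grasp_force: 0.0
```

Run:
```python
from h import *
f=grab_frame('side'); u=proj(f,[[.403,-.244,.02]])[0]; print(u)
x,y=u.astype(int); im=f['pixels'][max(0,y-60):y+40,x-70:x+70,::-1]
cv2.imwrite('pics/g1.png',cv2.resize(im,None,fx=5,fy=5,interpolation=cv2.INTER_CUBIC)); print(state()['tool_pos'])
```

```text
[342.85017865 261.01375284]
[ 0.40362826 -0.24415094  0.02240798]
```

View pics/g1.png

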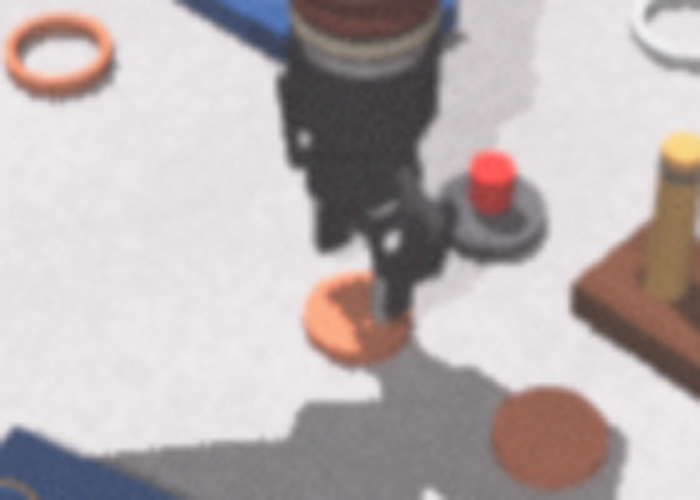

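The fingers closed over the top of the disc, with the fingertips at crop (390,300) above the copper's upper face. I'll reopen and go lower.

apply_moves(
  series=[
    {"dx":0,"dy":0,"dz":-3,"turn":0,"jaw":0.2},
    {"dx":0,"dy":0,"dz":-3,"turn":0,"jaw":0.18},
    {"dx":0,"dy":0,"dz":-3,"turn":0,"jaw":0.18},
    {"dx":0,"dy":0,"dz":3,"turn":0,"jaw":0.18},
    {"dx":0,"dy":0,"dz":6,"turn":0,"jaw":0.18},
  ],
)

```text
time: 3.15
tool_pos: [0.4027, -0.2433, 0.0146]
tool_rot: [-0.0, 1.0, -0.0, -0.0]
contact_force: [-0.2, -0.8, -0.2]
gripper_width: 0.822
grasp_force: 0.0
```

apply_moves(
  series=[
    {"dx":0,"dy":0,"dz":0,"turn":0,"jaw":0.18},
    {"dx":0,"dy":0,"dz":0,"turn":0,"jaw":0.18},
  ],
)

```text
time: 3.32
tool_pos: [0.4025, -0.2431, 0.0145]
tool_rot: [-0.0, 1.0, -0.0, -0.001]
contact_force: [0.1, -0.8, 1.0]
gripper_width: 0.82
grasp_force: 0.0
```

apply_moves(
  series=[
    {"dx":0,"dy":0,"dz":0,"turn":0,"jaw":0.25},
    {"dx":0,"dy":0,"dz":0,"turn":0,"jaw":0.3},
    {"dx":0,"dy":0,"dz":0,"turn":0,"jaw":0.4},
    {"dx":0,"dy":0,"dz":0,"turn":0,"jaw":0.5},
    {"dx":0,"dy":0,"dz":0,"turn":0,"jaw":0.5},
  ],
)

```text
time: 3.73
tool_pos: [0.403, -0.2436, 0.0153]
tool_rot: [0.0, 1.0, -0.0, 0.0]
contact_force: [0.7, -0.0, 0.2]
gripper_width: 0.496
grasp_force: 0.0
```

apply_moves(
  series=[
    {"dx":0,"dy":0,"dz":1,"turn":0,"jaw":0.5},
    {"dx":0,"dy":0,"dz":1,"turn":0,"jaw":0.5},
    {"dx":0,"dy":0,"dz":2,"turn":0,"jaw":0.5},
    {"dx":0,"dy":0,"dz":2,"turn":0,"jaw":0.5},
  ],
)

```text
time: 4.07
tool_pos: [0.4028, -0.2434, 0.013]
tool_rot: [-0.0, 1.0, -0.0, -0.0]
contact_force: [-0.1, -1.0, 0.3]
gripper_width: 0.499
grasp_force: 0.0
```

Run:
```python
from h import *
f=grab_frame('side'); u=proj(f,[[.403,-.244,.02]])[0]
x,y=u.astype(int); im=f['pixels'][max(0,y-30):y+25,x-40:x+40,::-1]
cv2.imwrite('pics/g2.png',cv2.resize(im,None,fx=9,fy=9,interpolation=cv2.INTER_CUBIC)); s=state();print(s['tool_pos'],s['contact_force'],s['joint_efforts'])
```

```text
[ 0.40281611 -0.24341706  0.01305101] [-0.29937494  0.52088095  0.20126791] [-4.93760803e-03 -2.72887963e+01 -3.10783195e+01 -1.14374616e-04
 -6.21360567e-03  2.11720493e-05]
```

View pics/g2.png

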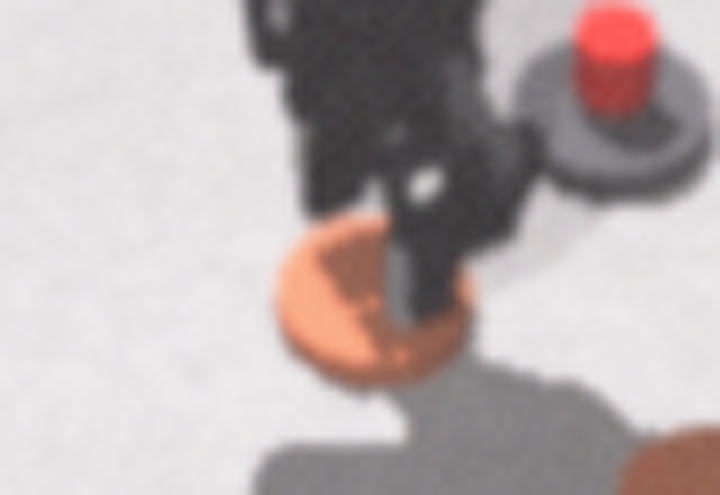

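Contact force is still zero at a TCP height of 13 mm. The near fingertip shows at crop (430,320), over the disc's top face. I'll work out its height from that pixel.

Run:
```python
from h import *
f=grab_frame('side')
for z in (0,.005,.01,.015,.02,.025): print(z, unproj(f,(349.8,266.6),z), proj(f,[[.403,-.27,z]])[0], proj(f,[[.392,-.265,z]])[0])
d=find(f,'copper1',disc,.006,minc=.2)
s=state(); print(s['tool_pos'])
```

```text
0 [ 0.41827215 -0.25540586] [347.95469524 272.27473542] [343.47299134 272.67749735]
0.005 [ 0.41570515 -0.25920738] [347.98635837 271.01231588] [343.49252619 271.41528022]
0.01 [ 0.41313815 -0.26300891] [348.01816865 269.74296072] [343.51214693 270.14612223]
0.015 [ 0.41057115 -0.26681043] [348.05012701 268.46661658] [343.53185407 268.86996992]
0.02 [ 0.40800414 -0.27061195] [348.08223435 267.18322958] [343.55164807 267.58676933]
0.025 [ 0.40543714 -0.27441347] [348.1144916  265.89274536] [343.57152944 266.29646597]
copper1 conf 0.64 ext [370 276 394 301] pos [ 0.4439 -0.3649] cost 0.000 area ratio 0.86
copper1 conf 0.55 ext [334 255 352 276] pos [ 0.4001 -0.2439] cost 0.000 area ratio 0.72
copper1 conf 0.50 ext [320 122 339 136] pos [0.7423 0.3913] cost 0.000 area ratio 1.28
copper1 conf 0.22 ext [290 181 364 214] pos [0.4781 0.0547] cost 0.000 area ratio 2.24
[ 0.40289283 -0.24349018  0.01316171]
```

apply_moves(
  series=[
    {"dx":0,"dy":0,"dz":1,"turn":0,"jaw":0.5},
    {"dx":0,"dy":0,"dz":2,"turn":0,"jaw":0.5},
    {"dx":0,"dy":0,"dz":2,"turn":0,"jaw":0.5},
  ],
)

```text
time: 4.47
tool_pos: [0.4028, -0.2434, 0.0109]
tool_rot: [-0.0, 1.0, -0.0, -0.0]
contact_force: [0.6, -0.4, -0.5]
gripper_width: 0.499
grasp_force: 0.0
```

apply_moves(
  series=[
    {"dx":0,"dy":0,"dz":1,"turn":0,"jaw":0.5},
    {"dx":0,"dy":0,"dz":1,"turn":0,"jaw":0.5},
  ],
)

```text
time: 4.63
tool_pos: [0.4028, -0.2434, 0.01]
tool_rot: [-0.0, 1.0, -0.0, -0.0]
contact_force: [0.8, -0.4, -0.4]
gripper_width: 0.498
grasp_force: 0.0
```

Run:
```python
from h import *
f=grab_frame('side'); px=np.ascontiguousarray(f['pixels'][:,:,::-1]); k=9;x0,y0=300,205
im=cv2.resize(px[y0:y0+66,x0:x0+85],None,fx=k,fy=k,interpolation=cv2.INTER_CUBIC)
p=np.array([.4028,-.2434,.010])
def dot(q,c): 
    u=(proj(f,[q])[0]-[x0,y0]+.5)*k; cv2.circle(im,tuple(int(v) for v in u),3,c,-1)
for r,z in((.03,0),(.03,.012)):
    for t in a[::2]: dot([.403+r*np.cos(t),-.2434+r*np.sin(t),z],(255,0,0) if z else (0,255,0))
for z in (0,.02,.04,.06): dot([p[0],p[1],z],(0,0,255))
cv2.imwrite('pics/g3.png',im)
```

```text
(no output)
```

View pics/g3.png

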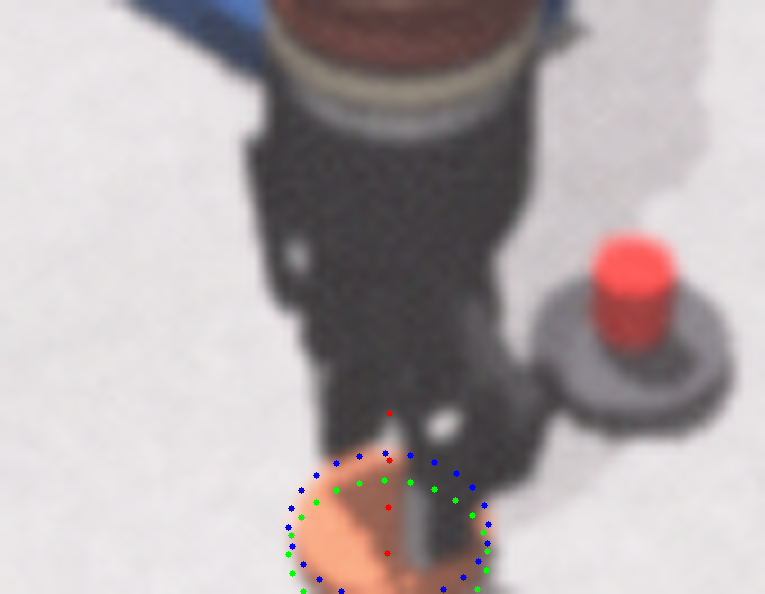

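The near fingertip is at about px (350,268), which puts it near z≈0.014 with the TCP at 0.010. The tips therefore stand much less far ahead than nominal, so I'll find the real offset by touch.

apply_moves(
  series=[
    {"dx":0,"dy":0,"dz":1,"turn":0,"jaw":0.5},
    {"dx":0,"dy":0,"dz":1,"turn":0,"jaw":0.5},
  ],
)

```text
time: 4.85
tool_pos: [0.4029, -0.2435, 0.0091]
tool_rot: [-0.0, 1.0, -0.0, -0.0]
contact_force: [-0.3, 0.0, -0.1]
gripper_width: 0.502
grasp_force: 0.0
```

apply_moves(
  series=[
    {"dx":0,"dy":0,"dz":1,"turn":0,"jaw":0.5},
    {"dx":0,"dy":0,"dz":1,"turn":0,"jaw":0.5},
  ],
)

```text
time: 5.02
tool_pos: [0.4028, -0.2435, 0.008]
tool_rot: [-0.0, 1.0, -0.0, -0.0]
contact_force: [-0.6, 0.1, 0.0]
gripper_width: 0.502
grasp_force: 0.0
```

apply_moves(
  series=[
    {"dx":0,"dy":0,"dz":1,"turn":0,"jaw":0.5},
    {"dx":0,"dy":0,"dz":1,"turn":0,"jaw":0.5},
  ],
)

```text
time: 5.18
tool_pos: [0.4028, -0.2434, 0.007]
tool_rot: [-0.0, 1.0, -0.0, -0.0]
contact_force: [-0.7, -0.7, -0.1]
gripper_width: 0.497
grasp_force: 0.0
```

apply_moves(
  series=[
    {"dx":0,"dy":0,"dz":1,"turn":0,"jaw":0.5},
    {"dx":0,"dy":0,"dz":1,"turn":0,"jaw":0.5},
  ],
)

```text
time: 5.35
tool_pos: [0.4028, -0.2434, 0.006]
tool_rot: [-0.0, 1.0, -0.0, -0.0]
contact_force: [-0.4, -0.7, 0.1]
gripper_width: 0.499
grasp_force: 0.0
```

apply_moves(
  series=[
    {"dx":0,"dy":0,"dz":1,"turn":0,"jaw":0.5},
    {"dx":0,"dy":0,"dz":1,"turn":0,"jaw":0.5},
  ],
)

```text
time: 5.52
tool_pos: [0.4028, -0.2434, 0.005]
tool_rot: [-0.0, 1.0, -0.0, -0.0]
contact_force: [0.2, -0.3, 0.2]
gripper_width: 0.496
grasp_force: 0.0
```

Run:
```python
from h import *
f=grab_frame('side'); px=np.ascontiguousarray(f['pixels'][:,:,::-1]); k=13;x0,y0=318,238
im=cv2.resize(px[y0:y0+44,x0:x0+58],None,fx=k,fy=k,interpolation=cv2.INTER_CUBIC)
cv2.imwrite('pics/g4.png',im); s=state(); print(s['joint_pos'],s['tool_pos'])
```

```text
[-7.01935137e-01 -7.12351975e-02  2.12629552e+00 -3.20349421e-05
  1.08676183e+00  8.69101512e-01] [ 0.40282629 -0.24346935  0.0050791 ]
```

View pics/g4.png

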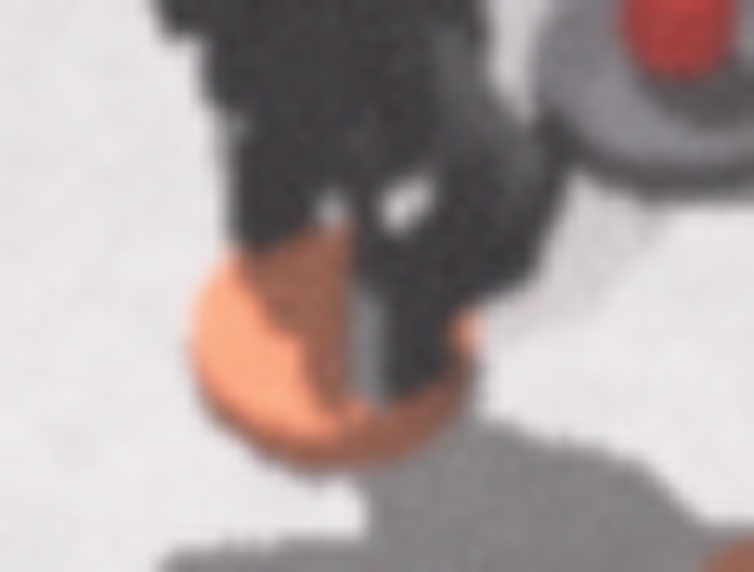

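The fingertip at about px (347.6,268.4) is now close to the disc's top face, and its shadow meets the tip. I'll keep stepping down.

apply_moves(
  series=[
    {"dx":0,"dy":0,"dz":1,"turn":0,"jaw":0.5},
    {"dx":0,"dy":0,"dz":1,"turn":0,"jaw":0.5},
  ],
)

```text
time: 5.73
tool_pos: [0.4028, -0.2434, 0.0041]
tool_rot: [-0.0, 1.0, -0.0, -0.0]
contact_force: [0.2, -0.3, 0.3]
gripper_width: 0.506
grasp_force: 0.0
```

apply_moves(
  series=[
    {"dx":0,"dy":0,"dz":1,"turn":0,"jaw":0.5},
    {"dx":0,"dy":0,"dz":1,"turn":0,"jaw":0.5},
  ],
)

```text
time: 5.9
tool_pos: [0.4028, -0.2434, 0.003]
tool_rot: [-0.0, 1.0, -0.0, -0.0]
contact_force: [0.4, 0.8, -0.1]
gripper_width: 0.498
grasp_force: 0.0
```

apply_moves(
  series=[
    {"dx":0,"dy":0,"dz":1,"turn":0,"jaw":0.5},
    {"dx":0,"dy":0,"dz":1,"turn":0,"jaw":0.5},
  ],
)

```text
time: 6.07
tool_pos: [0.4028, -0.2434, 0.002]
tool_rot: [-0.0, 1.0, -0.0, -0.0]
contact_force: [-0.4, 0.3, 0.4]
gripper_width: 0.502
grasp_force: 0.0
```

apply_moves(
  series=[
    {"dx":0,"dy":0,"dz":1,"turn":0,"jaw":0.5},
    {"dx":0,"dy":0,"dz":1,"turn":0,"jaw":0.5},
  ],
)

```text
time: 6.23
tool_pos: [0.4028, -0.2434, 0.001]
tool_rot: [-0.0, 1.0, -0.0, -0.0]
contact_force: [-0.2, -1.1, -0.2]
gripper_width: 0.498
grasp_force: 0.0
```

apply_moves(
  series=[
    {"dx":0,"dy":0,"dz":1,"turn":0,"jaw":0.5},
    {"dx":0,"dy":0,"dz":1,"turn":0,"jaw":0.5},
  ],
)

```text
time: 6.4
tool_pos: [0.4029, -0.2435, 0.0001]
tool_rot: [0.0, 1.0, -0.0, -0.0]
contact_force: [0.1, -0.1, -0.1]
gripper_width: 0.498
grasp_force: 0.0
```

apply_moves(
  series=[
    {"dx":0,"dy":0,"dz":1,"turn":0,"jaw":0.5},
    {"dx":0,"dy":0,"dz":1,"turn":0,"jaw":0.5},
  ],
)

```text
time: 6.57
tool_pos: [0.403, -0.2436, 0.0]
tool_rot: [-0.0, 1.0, -0.0, -0.0]
contact_force: [-2.8, 3.0, 6.2]
gripper_width: 0.497
grasp_force: 3.4
```

Contact at TCP reading 0.000 with the tips on the 12 mm disc top, so the tips are effectively 12 mm behind the reported TCP at this opening. I'll use that offset from here on: lift, open, go down to about −0.011, and grip.

apply_moves(
  series=[
    {"dx":0,"dy":0,"dz":-4,"turn":0,"jaw":0.3},
    {"dx":0,"dy":0,"dz":-4,"turn":0,"jaw":0.15},
    {"dx":0,"dy":0,"dz":-4,"turn":0,"jaw":0.15},
    {"dx":0,"dy":0,"dz":0,"turn":0,"jaw":0.15},
    {"dx":0,"dy":0,"dz":4,"turn":0,"jaw":0.15},
  ],
)

```text
time: 6.98
tool_pos: [0.403, -0.2436, -0.0051]
tool_rot: [0.0, 1.0, -0.0, 0.0]
contact_force: [-0.3, -0.0, -0.8]
gripper_width: 0.848
grasp_force: 0.0
```

apply_moves(
  series=[
    {"dx":0,"dy":0,"dz":3,"turn":0,"jaw":0.15},
    {"dx":0,"dy":0,"dz":6,"turn":0,"jaw":0.15},
    {"dx":0,"dy":0,"dz":6,"turn":0,"jaw":0.15},
  ],
)

```text
time: 7.23
tool_pos: [0.4022, -0.2429, -0.012]
tool_rot: [-0.001, 1.0, -0.0, -0.001]
contact_force: [0.2, -0.5, -0.1]
gripper_width: 0.85
grasp_force: 0.0
```

apply_moves(
  series=[
    {"dx":0,"dy":0,"dz":0,"turn":0,"jaw":0.2},
    {"dx":0,"dy":0,"dz":0,"turn":0,"jaw":0.3},
    {"dx":0,"dy":0,"dz":0,"turn":0,"jaw":0.4},
    {"dx":0,"dy":0,"dz":0,"turn":0,"jaw":0.4},
    {"dx":0,"dy":0,"dz":0,"turn":0,"jaw":0.4},
  ],
)

```text
time: 7.65
tool_pos: [0.4031, -0.2432, -0.01]
tool_rot: [-0.001, 1.0, -0.0, -0.0]
contact_force: [-1.8, 3.2, 5.9]
gripper_width: 0.671
grasp_force: 63.1
```

Gripped: width 0.67, 63 N. Now lift and carry it towards the ring centre.

apply_moves(
  series=[
    {"dx":0,"dy":0,"dz":-35,"turn":0,"jaw":0.5},
    {"dx":0,"dy":0,"dz":-70,"turn":0,"jaw":0.5},
    {"dx":10,"dy":-27,"dz":-80,"turn":0,"jaw":0.5},
    {"dx":22,"dy":-60,"dz":-80,"turn":0,"jaw":0.5},
    {"dx":34,"dy":-93,"dz":-80,"turn":0,"jaw":0.5},
  ],
)

```text
time: 8.07
tool_pos: [0.4379, -0.1503, 0.0707]
tool_rot: [0.001, 1.0, -0.001, 0.001]
contact_force: [0.9, 0.8, -3.2]
gripper_width: 0.667
grasp_force: 66.6
```

apply_moves(
  series=[
    {"dx":14,"dy":-36,"dz":0,"turn":0,"jaw":0.5},
    {"dx":28,"dy":-72,"dz":0,"turn":0,"jaw":0.5},
    {"dx":42,"dy":-108,"dz":0,"turn":0,"jaw":0.5},
    {"dx":56,"dy":-144,"dz":0,"turn":0,"jaw":0.5},
    {"dx":70,"dy":-180,"dz":0,"turn":0,"jaw":0.5},
  ],
)

```text
time: 8.48
tool_pos: [0.5067, 0.0314, 0.0687]
tool_rot: [0.0, 1.0, -0.0, -0.0]
contact_force: [0.8, -2.0, -3.1]
gripper_width: 0.672
grasp_force: 66.6
```

apply_moves(
  series=[
    {"dx":4,"dy":0,"dz":0,"turn":0,"jaw":0.5},
    {"dx":4,"dy":0,"dz":0,"turn":0,"jaw":0.5},
  ],
)

```text
time: 8.65
tool_pos: [0.5112, 0.0312, 0.0688]
tool_rot: [0.0, 1.0, 0.002, -0.0]
contact_force: [0.3, 0.2, -2.3]
gripper_width: 0.666
grasp_force: 66.7
```

Run:
```python
from h import *
s=state(); print(s['time'],s['tool_pos'],s['gripper_width'],s['grasp_force'])
f=grab_frame('side'); px=np.ascontiguousarray(f['pixels'][:,:,::-1]); k=5
x0,y0=np.maximum(proj(f,[[.511,.03,.05]])[0].astype(int)-[70,60],0)
cv2.imwrite('pics/g5.png',cv2.resize(px[y0:y0+110,x0:x0+140],None,fx=k,fy=k,interpolation=cv2.INTER_CUBIC)); print(x0,y0)
```

```text
8.65 [0.51119984 0.03122193 0.06876167] 0.6662970349161347 66.65044784545898
255 126
```

View pics/g5.png

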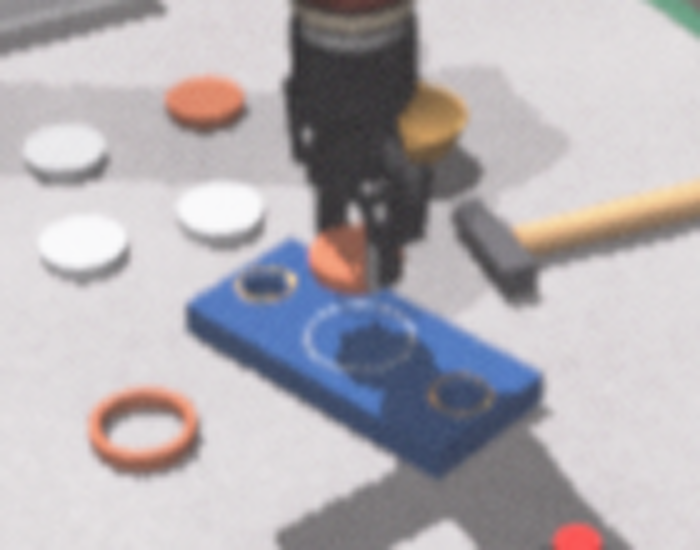

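Copper disc held above the base. The ring centre shows at crop (360,338), px (327,193.5). Lowering now, and checking the ring against the side calibration.

apply_moves(
  series=[
    {"dx":0,"dy":0,"dz":25,"turn":0,"jaw":0.5},
    {"dx":0,"dy":0,"dz":45,"turn":0,"jaw":0.5},
    {"dx":0,"dy":0,"dz":52,"turn":0,"jaw":0.5},
    {"dx":0,"dy":0,"dz":55,"turn":0,"jaw":0.5},
    {"dx":0,"dy":0,"dz":55,"turn":0,"jaw":0.5},
  ],
)

```text
time: 9.12
tool_pos: [0.51, 0.0282, 0.0143]
tool_rot: [0.0, 1.0, -0.001, -0.001]
contact_force: [-0.3, -0.0, -3.4]
gripper_width: 0.668
grasp_force: 66.7
```

Run:
```python
from h import *
f=grab_frame('side')
print(unproj(f,(326.5,193.1),.024), proj(f,[[.511,.0295,.024]]))
find(f,'base',base,.012,True,.5)
s=state(); print(s['tool_pos'],s['contact_force'])
```

```text
[0.51313963 0.02921248] [[325.87576338 193.26928872]]
base conf 0.88 ext [174 164 231 204] pos [0.1848 0.3219 0.1997] cost 0.463 area ratio 0.93
base conf 0.62 ext [251 281 353 356] pos [ 0.2195 -0.3487 -2.6128] cost 0.043 area ratio 1.00
base conf 0.56 ext [292 173 365 221] pos [ 0.51    0.0197 -2.7048] cost 2.058 area ratio 0.81
[0.51091395 0.02840337 0.01443417] [ 0.40309282  0.69822543 -3.02423329]
```

apply_moves(
  series=[
    {"dx":0,"dy":0,"dz":1,"turn":0,"jaw":0.5},
    {"dx":0,"dy":0,"dz":1,"turn":0,"jaw":0.5},
  ],
)

```text
time: 9.38
tool_pos: [0.5112, 0.0285, 0.0141]
tool_rot: [0.001, 1.0, -0.0, 0.0]
contact_force: [-3.6, -3.0, 3.5]
gripper_width: 0.67
grasp_force: 67.3
```

apply_moves(
  series=[
    {"dx":0,"dy":0,"dz":0,"turn":0,"jaw":0.25},
    {"dx":0,"dy":0,"dz":0,"turn":0,"jaw":0.2},
    {"dx":0,"dy":0,"dz":0,"turn":0,"jaw":0.15},
    {"dx":0,"dy":0,"dz":-20,"turn":0,"jaw":0.15},
    {"dx":0,"dy":0,"dz":-57,"turn":0,"jaw":0.15},
  ],
)

```text
time: 9.8
tool_pos: [0.5069, 0.0299, 0.0659]
tool_rot: [-0.001, 1.0, -0.0, -0.005]
contact_force: [-0.2, 0.4, -0.5]
gripper_width: 0.85
grasp_force: 0.0
```

apply_moves(
  series=[
    {"dx":-7,"dy":40,"dz":0,"turn":0,"jaw":0.15},
    {"dx":-14,"dy":80,"dz":0,"turn":0,"jaw":0.15},
    {"dx":-21,"dy":120,"dz":0,"turn":0,"jaw":0.15},
    {"dx":-28,"dy":160,"dz":0,"turn":0,"jaw":0.15},
    {"dx":-35,"dy":200,"dz":0,"turn":0,"jaw":0.15},
  ],
)

```text
time: 10.22
tool_pos: [0.4757, -0.1722, 0.0707]
tool_rot: [0.0, 1.0, 0.0, 0.001]
contact_force: [1.3, 1.4, -0.4]
gripper_width: 0.851
grasp_force: 0.0
```

apply_moves(
  series=[
    {"dx":-7,"dy":40,"dz":0,"turn":0,"jaw":0.15},
    {"dx":-14,"dy":80,"dz":0,"turn":0,"jaw":0.15},
    {"dx":-21,"dy":120,"dz":0,"turn":0,"jaw":0.15},
    {"dx":-28,"dy":160,"dz":0,"turn":0,"jaw":0.15},
    {"dx":-33,"dy":193,"dz":0,"turn":0,"jaw":0.15},
  ],
)

```text
time: 10.63
tool_pos: [0.4423, -0.3663, 0.0705]
tool_rot: [0.001, 1.0, -0.001, 0.0]
contact_force: [0.5, -0.1, 0.6]
gripper_width: 0.85
grasp_force: 0.0
```

apply_moves(
  series=[
    {"dx":0,"dy":0,"dz":0,"turn":0,"jaw":0.15},
    {"dx":0,"dy":0,"dz":0,"turn":0,"jaw":0.15},
  ],
)

```text
time: 10.8
tool_pos: [0.4427, -0.3651, 0.0703]
tool_rot: [0.0, 1.0, -0.002, 0.0]
contact_force: [-1.1, 0.6, -0.5]
gripper_width: 0.853
grasp_force: 0.0
```

Run:
```python
from h import *
s=state(); print(s['time'],s['tool_pos'],s['gripper_width'])
f=grab_frame('top')
find(f,'copper1',disc+[0,0,.0],.006); find(f,'cap',cap,.006,minc=.5)
print('placed?', grab(f,np.array([.511,.0295]),disc+[0,0,.024]))
im=f['pixels'][:,:,::-1]; cv2.imwrite('pics/t2.png',cv2.resize(im[135:245,220:420],None,fx=4,fy=4,interpolation=cv2.INTER_CUBIC))
```

```text
10.8 [ 0.44265988 -0.36505493  0.07032484] 0.8533372501910923
copper1 conf 0.92 ext [171 159 197 179] pos [0.5686 0.357 ] cost 0.000 area ratio 0.97
copper1 conf 0.58 ext [286 175 306 195] pos [0.5168 0.03  ] cost 0.000 area ratio 0.99
copper1 conf 0.45 ext [256 160 339 218] pos [0.5112 0.0304] cost 0.000 area ratio 6.86
cap conf 0.60 ext [367 177 392 197] pos [ 0.5087 -0.2149] cost 0.000 area ratio 1.00
placed? (array([0.5121827 , 0.02855433]), 1.019056503670262)
```

View pics/t2.png

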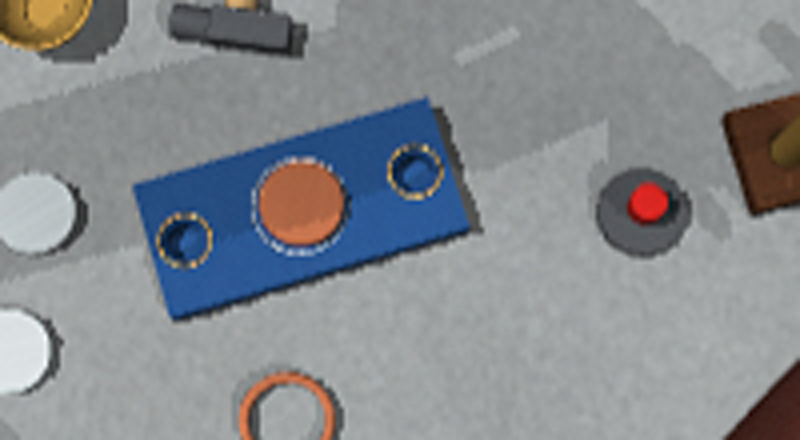

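Disc one is centred inside the ring, at t2 crop (301,202). Now picking the second copper.

apply_moves(
  series=[
    {"dx":0,"dy":0,"dz":35,"turn":0,"jaw":0.15},
    {"dx":0,"dy":0,"dz":65,"turn":0,"jaw":0.15},
    {"dx":0,"dy":0,"dz":76,"turn":0,"jaw":0.15},
    {"dx":0,"dy":0,"dz":80,"turn":0,"jaw":0.15},
    {"dx":0,"dy":0,"dz":80,"turn":0,"jaw":0.15},
  ],
)

```text
time: 11.37
tool_pos: [0.4427, -0.3621, -0.0107]
tool_rot: [-0.001, 1.0, 0.001, -0.001]
contact_force: [-0.8, 0.0, 0.2]
gripper_width: 0.848
grasp_force: 0.0
```

apply_moves(
  series=[
    {"dx":0,"dy":0,"dz":0,"turn":0,"jaw":0.2},
    {"dx":0,"dy":0,"dz":0,"turn":0,"jaw":0.3},
    {"dx":0,"dy":0,"dz":0,"turn":0,"jaw":0.4},
    {"dx":0,"dy":0,"dz":0,"turn":0,"jaw":0.5},
    {"dx":0,"dy":0,"dz":0,"turn":0,"jaw":0.5},
  ],
)

```text
time: 11.78
tool_pos: [0.4444, -0.3643, -0.0067]
tool_rot: [0.001, 1.0, -0.0, 0.001]
contact_force: [0.2, 3.9, 7.0]
gripper_width: 0.664
grasp_force: 62.1
```

apply_moves(
  series=[
    {"dx":0,"dy":0,"dz":0,"turn":0,"jaw":0.5},
    {"dx":0,"dy":0,"dz":-30,"turn":0,"jaw":0.5},
    {"dx":0,"dy":0,"dz":-65,"turn":0,"jaw":0.5},
    {"dx":0,"dy":0,"dz":-90,"turn":0,"jaw":0.5},
    {"dx":0,"dy":0,"dz":-90,"turn":0,"jaw":0.5},
  ],
)

```text
time: 12.2
tool_pos: [0.4465, -0.3673, 0.0885]
tool_rot: [0.005, 1.0, -0.0, 0.005]
contact_force: [1.7, -1.1, -1.3]
gripper_width: 0.662
grasp_force: 65.3
```

apply_moves(
  series=[
    {"dx":6,"dy":-36,"dz":0,"turn":0,"jaw":0.5},
    {"dx":13,"dy":-75,"dz":0,"turn":0,"jaw":0.5},
    {"dx":20,"dy":-115,"dz":0,"turn":0,"jaw":0.5},
    {"dx":27,"dy":-155,"dz":0,"turn":0,"jaw":0.5},
    {"dx":34,"dy":-195,"dz":0,"turn":0,"jaw":0.5},
  ],
)

```text
time: 12.62
tool_pos: [0.4765, -0.1667, 0.0797]
tool_rot: [-0.0, 1.0, -0.001, -0.0]
contact_force: [1.5, -0.1, -2.4]
gripper_width: 0.657
grasp_force: 65.2
```

apply_moves(
  series=[
    {"dx":7,"dy":-40,"dz":0,"turn":0,"jaw":0.5},
    {"dx":14,"dy":-80,"dz":0,"turn":0,"jaw":0.5},
    {"dx":21,"dy":-120,"dz":0,"turn":0,"jaw":0.5},
    {"dx":28,"dy":-160,"dz":0,"turn":0,"jaw":0.5},
    {"dx":34,"dy":-198,"dz":0,"turn":0,"jaw":0.5},
  ],
)

```text
time: 13.03
tool_pos: [0.5106, 0.0317, 0.0798]
tool_rot: [-0.0, 1.0, -0.0, 0.0]
contact_force: [0.8, -0.3, -2.8]
gripper_width: 0.659
grasp_force: 65.2
```

apply_moves(
  series=[
    {"dx":0,"dy":0,"dz":0,"turn":0,"jaw":0.5},
    {"dx":0,"dy":0,"dz":0,"turn":0,"jaw":0.5},
    {"dx":0,"dy":0,"dz":20,"turn":0,"jaw":0.5},
    {"dx":0,"dy":0,"dz":45,"turn":0,"jaw":0.5},
    {"dx":0,"dy":0,"dz":45,"turn":0,"jaw":0.5},
  ],
)

```text
time: 13.45
tool_pos: [0.5067, 0.0287, 0.0303]
tool_rot: [-0.0, 1.0, -0.001, -0.005]
contact_force: [-2.4, -0.3, -2.6]
gripper_width: 0.655
grasp_force: 65.3
```

apply_moves(
  series=[
    {"dx":0,"dy":0,"dz":5,"turn":0,"jaw":0.5},
    {"dx":0,"dy":0,"dz":8,"turn":0,"jaw":0.5},
    {"dx":0,"dy":0,"dz":8,"turn":0,"jaw":0.5},
    {"dx":0,"dy":0,"dz":8,"turn":0,"jaw":0.5},
  ],
)

```text
time: 13.78
tool_pos: [0.5119, 0.0285, 0.0293]
tool_rot: [0.0, 1.0, -0.001, 0.001]
contact_force: [-5.0, -0.8, 6.1]
gripper_width: 0.659
grasp_force: 66.3
```

apply_moves(
  series=[
    {"dx":0,"dy":0,"dz":1,"turn":0,"jaw":0.5},
    {"dx":0,"dy":0,"dz":1,"turn":0,"jaw":0.5},
  ],
)

```text
time: 13.95
tool_pos: [0.5119, 0.0285, 0.0293]
tool_rot: [0.0, 1.0, -0.0, 0.0]
contact_force: [-9.0, -1.1, 12.0]
gripper_width: 0.662
grasp_force: 67.3
```

apply_moves(
  series=[
    {"dx":0,"dy":0,"dz":-2,"turn":0,"jaw":0.5},
    {"dx":0,"dy":0,"dz":-3,"turn":0,"jaw":0.25},
    {"dx":0,"dy":0,"dz":-3,"turn":0,"jaw":0.15},
    {"dx":0,"dy":0,"dz":-3,"turn":0,"jaw":0.15},
    {"dx":0,"dy":0,"dz":-24,"turn":0,"jaw":0.15},
  ],
)

```text
time: 14.37
tool_pos: [0.5078, 0.0296, 0.0465]
tool_rot: [-0.0, 1.0, -0.0, -0.004]
contact_force: [-0.9, 0.0, 0.1]
gripper_width: 0.85
grasp_force: 0.0
```

apply_moves(
  series=[
    {"dx":10,"dy":-30,"dz":-25,"turn":0,"jaw":0.15},
    {"dx":17,"dy":-65,"dz":-30,"turn":0,"jaw":0.15},
    {"dx":24,"dy":-105,"dz":-30,"turn":0,"jaw":0.15},
    {"dx":31,"dy":-145,"dz":-30,"turn":0,"jaw":0.15},
    {"dx":38,"dy":-185,"dz":-30,"turn":0,"jaw":0.15},
  ],
)

```text
time: 14.78
tool_pos: [0.5496, 0.2163, 0.0807]
tool_rot: [-0.0, 1.0, -0.0, 0.001]
contact_force: [1.1, -0.9, 0.5]
gripper_width: 0.851
grasp_force: 0.0
```

apply_moves(
  series=[
    {"dx":7,"dy":-40,"dz":0,"turn":0,"jaw":0.15},
    {"dx":14,"dy":-80,"dz":0,"turn":0,"jaw":0.15},
    {"dx":19,"dy":-120,"dz":0,"turn":0,"jaw":0.15},
    {"dx":19,"dy":-142,"dz":0,"turn":0,"jaw":0.15},
    {"dx":19,"dy":-142,"dz":0,"turn":0,"jaw":0.15},
  ],
)

```text
time: 15.2
tool_pos: [0.5679, 0.361, 0.0803]
tool_rot: [-0.001, 1.0, 0.002, 0.0]
contact_force: [-0.3, -0.2, 0.4]
gripper_width: 0.849
grasp_force: 0.0
```

Run:
```python
from h import *
s=state(); print(s['time'],s['tool_pos'],s['gripper_width'])
f=grab_frame('top')
find(f,'cap',cap,.006,minc=.5)
print('placed', grab(f,np.array([.511,.0295]),cyl(.03,.024,.048)))
f=grab_frame('side')
print('placed side', grab(f,np.array([.511,.0295]),cyl(.03,.024,.048)))
```

```text
15.2 [0.56788974 0.36099647 0.08026658] 0.8491429036626426
cap conf 0.83 ext [368 176 392 200] pos [ 0.5082 -0.2155] cost 0.000 area ratio 1.00
placed (array([0.51209735, 0.02895855]), 0.9968911836050707)
placed side (array([0.51397102, 0.03033126]), 1.057018415370122)
```

apply_moves(
  series=[
    {"dx":0,"dy":0,"dz":35,"turn":0,"jaw":0.15},
    {"dx":0,"dy":0,"dz":70,"turn":0,"jaw":0.15},
    {"dx":0,"dy":0,"dz":84,"turn":0,"jaw":0.15},
    {"dx":0,"dy":0,"dz":89,"turn":0,"jaw":0.15},
    {"dx":0,"dy":0,"dz":89,"turn":0,"jaw":0.15},
  ],
)

```text
time: 15.77
tool_pos: [0.567, 0.3548, -0.0104]
tool_rot: [0.001, 1.0, -0.001, -0.002]
contact_force: [0.6, 0.2, 0.7]
gripper_width: 0.85
grasp_force: 0.0
```

apply_moves(
  series=[
    {"dx":0,"dy":0,"dz":0,"turn":0,"jaw":0.2},
    {"dx":0,"dy":0,"dz":0,"turn":0,"jaw":0.3},
    {"dx":0,"dy":0,"dz":0,"turn":0,"jaw":0.4},
    {"dx":0,"dy":0,"dz":0,"turn":0,"jaw":0.5},
    {"dx":0,"dy":0,"dz":0,"turn":0,"jaw":0.5},
  ],
)

```text
time: 16.18
tool_pos: [0.5701, 0.3576, -0.0049]
tool_rot: [-0.001, 1.0, -0.0, 0.002]
contact_force: [-1.9, -1.5, 6.3]
gripper_width: 0.653
grasp_force: 62.1
```

apply_moves(
  series=[
    {"dx":0,"dy":0,"dz":0,"turn":0,"jaw":0.5},
    {"dx":0,"dy":0,"dz":-30,"turn":0,"jaw":0.5},
    {"dx":0,"dy":0,"dz":-65,"turn":0,"jaw":0.5},
    {"dx":0,"dy":0,"dz":-99,"turn":0,"jaw":0.5},
    {"dx":0,"dy":0,"dz":-99,"turn":0,"jaw":0.5},
  ],
)

```text
time: 16.6
tool_pos: [0.5734, 0.3591, 0.1012]
tool_rot: [-0.004, 1.0, 0.0, 0.008]
contact_force: [1.5, 2.0, -0.6]
gripper_width: 0.652
grasp_force: 64.2
```

apply_moves(
  series=[
    {"dx":-6,"dy":36,"dz":0,"turn":0,"jaw":0.5},
    {"dx":-13,"dy":75,"dz":0,"turn":0,"jaw":0.5},
    {"dx":-20,"dy":115,"dz":0,"turn":0,"jaw":0.5},
    {"dx":-27,"dy":155,"dz":0,"turn":0,"jaw":0.5},
    {"dx":-34,"dy":195,"dz":0,"turn":0,"jaw":0.5},
  ],
)

```text
time: 17.02
tool_pos: [0.5335, 0.1599, 0.0908]
tool_rot: [0.0, 1.0, 0.0, 0.001]
contact_force: [0.6, -1.0, -2.5]
gripper_width: 0.65
grasp_force: 64.1
```

apply_moves(
  series=[
    {"dx":-7,"dy":40,"dz":0,"turn":0,"jaw":0.5},
    {"dx":-14,"dy":80,"dz":0,"turn":0,"jaw":0.5},
    {"dx":-20,"dy":115,"dz":0,"turn":0,"jaw":0.5},
    {"dx":-23,"dy":132,"dz":0,"turn":0,"jaw":0.5},
    {"dx":-23,"dy":132,"dz":0,"turn":0,"jaw":0.5},
  ],
)

```text
time: 17.43
tool_pos: [0.5106, 0.0262, 0.0908]
tool_rot: [0.001, 1.0, -0.002, 0.001]
contact_force: [-0.3, 0.2, -2.6]
gripper_width: 0.647
grasp_force: 64.3
```

apply_moves(
  series=[
    {"dx":0,"dy":0,"dz":20,"turn":0,"jaw":0.5},
    {"dx":0,"dy":0,"dz":35,"turn":0,"jaw":0.5},
    {"dx":0,"dy":0,"dz":44,"turn":0,"jaw":0.5},
    {"dx":0,"dy":0,"dz":47,"turn":0,"jaw":0.5},
    {"dx":0,"dy":0,"dz":47,"turn":0,"jaw":0.5},
  ],
)

```text
time: 17.85
tool_pos: [0.5111, 0.03, 0.0435]
tool_rot: [-0.0, 1.0, 0.0, -0.0]
contact_force: [0.8, 0.3, -2.5]
gripper_width: 0.651
grasp_force: 64.8
```

apply_moves(
  series=[
    {"dx":0,"dy":0,"dz":1,"turn":0,"jaw":0.5},
    {"dx":0,"dy":0,"dz":1,"turn":0,"jaw":0.5},
  ],
)

```text
time: 18.02
tool_pos: [0.5117, 0.0299, 0.0432]
tool_rot: [-0.0, 1.0, 0.0, 0.001]
contact_force: [-0.6, 1.0, 1.7]
gripper_width: 0.647
grasp_force: 65.1
```

apply_moves(
  series=[
    {"dx":0,"dy":0,"dz":0,"turn":0,"jaw":0.25},
    {"dx":0,"dy":0,"dz":-1,"turn":0,"jaw":0.15},
    {"dx":0,"dy":0,"dz":-1,"turn":0,"jaw":0.15},
    {"dx":0,"dy":0,"dz":-20,"turn":0,"jaw":0.15},
    {"dx":0,"dy":0,"dz":-48,"turn":0,"jaw":0.15},
  ],
)

```text
time: 18.43
tool_pos: [0.5084, 0.0296, 0.0877]
tool_rot: [-0.0, 1.0, -0.0, -0.003]
contact_force: [0.3, 0.9, -0.5]
gripper_width: 0.848
grasp_force: 0.0
```

apply_moves(
  series=[
    {"dx":0,"dy":-40,"dz":0,"turn":0,"jaw":0.15},
    {"dx":0,"dy":-80,"dz":0,"turn":0,"jaw":0.15},
    {"dx":0,"dy":-120,"dz":0,"turn":0,"jaw":0.15},
    {"dx":0,"dy":-160,"dz":0,"turn":0,"jaw":0.15},
    {"dx":0,"dy":-191,"dz":0,"turn":0,"jaw":0.15},
  ],
)

```text
time: 18.85
tool_pos: [0.5111, 0.2231, 0.0909]
tool_rot: [-0.0, 1.0, 0.0, 0.001]
contact_force: [-0.0, -0.1, 0.1]
gripper_width: 0.848
grasp_force: 0.0
```

apply_moves(
  series=[
    {"dx":-1,"dy":0,"dz":20,"turn":0,"jaw":0.15},
    {"dx":-1,"dy":0,"dz":55,"turn":0,"jaw":0.15},
    {"dx":-1,"dy":0,"dz":82,"turn":0,"jaw":0.15},
    {"dx":-1,"dy":0,"dz":95,"turn":0,"jaw":0.15},
    {"dx":-1,"dy":0,"dz":95,"turn":0,"jaw":0.15},
  ],
)

```text
time: 19.27
tool_pos: [0.507, 0.2196, -0.0085]
tool_rot: [0.001, 1.0, -0.0, -0.003]
contact_force: [1.0, -0.2, 0.2]
gripper_width: 0.851
grasp_force: 0.0
```

apply_moves(
  series=[
    {"dx":0,"dy":0,"dz":0,"turn":0,"jaw":0.15},
    {"dx":0,"dy":0,"dz":0,"turn":0,"jaw":0.25},
    {"dx":0,"dy":0,"dz":0,"turn":0,"jaw":0.35},
    {"dx":0,"dy":0,"dz":0,"turn":0,"jaw":0.5},
    {"dx":0,"dy":0,"dz":0,"turn":0,"jaw":0.5},
  ],
)

```text
time: 19.68
tool_pos: [0.5137, 0.2209, 0.0]
tool_rot: [-0.0, 1.0, -0.0, 0.004]
contact_force: [-2.3, -3.6, 11.2]
gripper_width: 0.506
grasp_force: 5.6
```

apply_moves(
  series=[
    {"dx":0,"dy":0,"dz":0,"turn":0,"jaw":0.5},
    {"dx":0,"dy":0,"dz":0,"turn":0,"jaw":0.5},
  ],
)

```text
time: 19.85
tool_pos: [0.5137, 0.2209, 0.0]
tool_rot: [-0.0, 1.0, -0.0, 0.004]
contact_force: [-0.6, -2.0, 10.8]
gripper_width: 0.498
grasp_force: 5.6
```

The tips rode up onto the disc. Raise, reopen and go lower, to −0.011.

apply_moves(
  series=[
    {"dx":0,"dy":0,"dz":-10,"turn":0,"jaw":0.4},
    {"dx":0,"dy":0,"dz":-10,"turn":0,"jaw":0.15},
    {"dx":0,"dy":0,"dz":-10,"turn":0,"jaw":0.15},
    {"dx":0,"dy":0,"dz":-10,"turn":0,"jaw":0.15},
    {"dx":0,"dy":0,"dz":-4,"turn":0,"jaw":0.15},
  ],
)

```text
time: 20.27
tool_pos: [0.5108, 0.2207, -0.0]
tool_rot: [-0.0, 1.0, -0.0, 0.001]
contact_force: [0.0, 0.6, -0.8]
gripper_width: 0.85
grasp_force: 0.0
```

apply_moves(
  series=[
    {"dx":0,"dy":0,"dz":6,"turn":0,"jaw":0.15},
    {"dx":0,"dy":0,"dz":10,"turn":0,"jaw":0.15},
    {"dx":0,"dy":0,"dz":10,"turn":0,"jaw":0.15},
    {"dx":0,"dy":0,"dz":10,"turn":0,"jaw":0.15},
  ],
)

```text
time: 20.6
tool_pos: [0.5092, 0.2203, -0.0119]
tool_rot: [0.0, 1.0, -0.0, -0.001]
contact_force: [-0.4, 0.2, -0.7]
gripper_width: 0.85
grasp_force: 0.0
```

apply_moves(
  series=[
    {"dx":0,"dy":0,"dz":0,"turn":0,"jaw":0.2},
    {"dx":0,"dy":0,"dz":0,"turn":0,"jaw":0.3},
    {"dx":0,"dy":0,"dz":0,"turn":0,"jaw":0.4},
    {"dx":0,"dy":0,"dz":0,"turn":0,"jaw":0.5},
    {"dx":0,"dy":0,"dz":0,"turn":0,"jaw":0.5},
  ],
)

```text
time: 21.02
tool_pos: [0.5106, 0.221, -0.0097]
tool_rot: [-0.0, 1.0, -0.0, 0.0]
contact_force: [-2.8, -0.0, 5.6]
gripper_width: 0.669
grasp_force: 63.6
```

apply_moves(
  series=[
    {"dx":0,"dy":0,"dz":-25,"turn":0,"jaw":0.5},
    {"dx":0,"dy":0,"dz":-60,"turn":0,"jaw":0.5},
    {"dx":0,"dy":0,"dz":-95,"turn":0,"jaw":0.5},
    {"dx":0,"dy":10,"dz":-106,"turn":0,"jaw":0.5},
    {"dx":1,"dy":40,"dz":-106,"turn":0,"jaw":0.5},
  ],
)

```text
time: 21.43
tool_pos: [0.5139, 0.1825, 0.0995]
tool_rot: [-0.001, 1.0, 0.002, 0.004]
contact_force: [0.7, 0.1, -2.3]
gripper_width: 0.667
grasp_force: 65.7
```

apply_moves(
  series=[
    {"dx":0,"dy":38,"dz":0,"turn":0,"jaw":0.5},
    {"dx":0,"dy":76,"dz":0,"turn":0,"jaw":0.5},
    {"dx":0,"dy":114,"dz":0,"turn":0,"jaw":0.5},
    {"dx":0,"dy":145,"dz":0,"turn":0,"jaw":0.5},
    {"dx":0,"dy":151,"dz":0,"turn":0,"jaw":0.5},
  ],
)

```text
time: 21.85
tool_pos: [0.5097, 0.0248, 0.0935]
tool_rot: [0.001, 1.0, -0.002, -0.001]
contact_force: [0.2, -0.1, -3.5]
gripper_width: 0.666
grasp_force: 65.7
```

apply_moves(
  series=[
    {"dx":0,"dy":0,"dz":0,"turn":0,"jaw":0.5},
    {"dx":0,"dy":0,"dz":20,"turn":0,"jaw":0.5},
    {"dx":0,"dy":0,"dz":38,"turn":0,"jaw":0.5},
    {"dx":0,"dy":0,"dz":43,"turn":0,"jaw":0.5},
    {"dx":0,"dy":0,"dz":43,"turn":0,"jaw":0.5},
  ],
)

```text
time: 22.27
tool_pos: [0.5098, 0.0304, 0.051]
tool_rot: [-0.0, 1.0, 0.0, -0.002]
contact_force: [-0.7, 1.3, -4.0]
gripper_width: 0.663
grasp_force: 65.8
```

apply_moves(
  series=[
    {"dx":0,"dy":0,"dz":1,"turn":0,"jaw":0.5},
    {"dx":0,"dy":0,"dz":2,"turn":0,"jaw":0.5},
    {"dx":0,"dy":0,"dz":2,"turn":0,"jaw":0.5},
  ],
)

```text
time: 22.52
tool_pos: [0.511, 0.0301, 0.0504]
tool_rot: [-0.0, 1.0, 0.0, -0.0]
contact_force: [-0.6, 0.2, -1.0]
gripper_width: 0.668
grasp_force: 66.0
```

apply_moves(
  series=[
    {"dx":0,"dy":0,"dz":0,"turn":0,"jaw":0.25},
    {"dx":0,"dy":0,"dz":0,"turn":0,"jaw":0.15},
    {"dx":0,"dy":0,"dz":0,"turn":0,"jaw":0.15},
    {"dx":0,"dy":0,"dz":-20,"turn":0,"jaw":0.15},
    {"dx":0,"dy":0,"dz":-45,"turn":0,"jaw":0.15},
  ],
)

```text
time: 22.93
tool_pos: [0.509, 0.0295, 0.0934]
tool_rot: [-0.0, 1.0, -0.0, -0.003]
contact_force: [0.3, 0.0, 0.3]
gripper_width: 0.849
grasp_force: 0.0
```

apply_moves(
  series=[
    {"dx":-17,"dy":-35,"dz":0,"turn":0,"jaw":0.15},
    {"dx":-34,"dy":-70,"dz":0,"turn":0,"jaw":0.15},
    {"dx":-51,"dy":-105,"dz":0,"turn":0,"jaw":0.15},
    {"dx":-68,"dy":-140,"dz":0,"turn":0,"jaw":0.15},
    {"dx":-85,"dy":-175,"dz":0,"turn":0,"jaw":0.15},
  ],
)

```text
time: 23.35
tool_pos: [0.4255, 0.2058, 0.0959]
tool_rot: [-0.0, 1.0, -0.001, 0.001]
contact_force: [0.7, 0.5, 0.5]
gripper_width: 0.851
grasp_force: 0.0
```

apply_moves(
  series=[
    {"dx":-15,"dy":-30,"dz":0,"turn":0,"jaw":0.15},
    {"dx":-15,"dy":-30,"dz":20,"turn":0,"jaw":0.15},
    {"dx":-15,"dy":-30,"dz":55,"turn":0,"jaw":0.15},
    {"dx":-15,"dy":-30,"dz":85,"turn":0,"jaw":0.15},
    {"dx":-15,"dy":-30,"dz":100,"turn":0,"jaw":0.15},
  ],
)

```text
time: 23.77
tool_pos: [0.4087, 0.234, -0.008]
tool_rot: [0.001, 1.0, 0.0, -0.002]
contact_force: [-0.0, 0.1, -0.8]
gripper_width: 0.853
grasp_force: 0.0
```

apply_moves(
  series=[
    {"dx":0,"dy":0,"dz":4,"turn":0,"jaw":0.15},
    {"dx":0,"dy":0,"dz":6,"turn":0,"jaw":0.15},
    {"dx":0,"dy":0,"dz":6,"turn":0,"jaw":0.15},
    {"dx":0,"dy":0,"dz":6,"turn":0,"jaw":0.15},
  ],
)

```text
time: 24.1
tool_pos: [0.4126, 0.235, -0.0091]
tool_rot: [-0.001, 1.0, -0.0, 0.001]
contact_force: [-0.4, -0.2, 0.3]
gripper_width: 0.847
grasp_force: 0.0
```

apply_moves(
  series=[
    {"dx":0,"dy":0,"dz":0,"turn":0,"jaw":0.2},
    {"dx":0,"dy":0,"dz":0,"turn":0,"jaw":0.3},
    {"dx":0,"dy":0,"dz":0,"turn":0,"jaw":0.4},
    {"dx":0,"dy":0,"dz":0,"turn":0,"jaw":0.5},
    {"dx":0,"dy":0,"dz":0,"turn":0,"jaw":0.5},
  ],
)

```text
time: 24.52
tool_pos: [0.4125, 0.2355, -0.0083]
tool_rot: [-0.001, 1.0, -0.0, 0.001]
contact_force: [-3.8, 0.5, 9.9]
gripper_width: 0.668
grasp_force: 61.6
```

Run:
```python
from h import *
s=state(); print(s['time'],s['tool_pos'],s['gripper_width'],s['grasp_force'])
f=grab_frame('top'); print('stack top', grab(f,np.array([.511,.0295]),cyl(.03,.024,.072)))
g=grab_frame('side'); print('stack side', grab(g,np.array([.511,.0295]),cyl(.03,.024,.072)))
find(f,'cap',cap,.006,minc=.5); find(f,'silver1',disc,.006,minc=.4)
```

```text
24.5167 [ 0.41248731  0.23552837 -0.00832371] 0.6683635987757099 61.61905646324158
stack top (array([0.50882028, 0.02971269]), 1.150007572500864)
stack side (array([0.51372426, 0.0298456 ]), 1.0130932960393881)
cap conf 0.97 ext [374 187 396 208] pos [ 0.4793 -0.2258] cost 0.000 area ratio 1.01
silver1 conf 0.60 ext [283 172 305 194] pos [0.5229 0.0335] cost 0.000 area ratio 1.05
```

The stack is good. The cap has been knocked to (0.479,−0.226), as the task warned, and I'll re-measure it before picking. Carrying the second silver.

apply_moves(
  series=[
    {"dx":0,"dy":0,"dz":-25,"turn":0,"jaw":0.5},
    {"dx":0,"dy":0,"dz":-60,"turn":0,"jaw":0.5},
    {"dx":0,"dy":0,"dz":-95,"turn":0,"jaw":0.5},
    {"dx":0,"dy":0,"dz":-116,"turn":0,"jaw":0.5},
    {"dx":10,"dy":20,"dz":-116,"turn":0,"jaw":0.5},
  ],
)

```text
time: 25.13
tool_pos: [0.4237, 0.2174, 0.1115]
tool_rot: [-0.003, 1.0, 0.002, 0.005]
contact_force: [1.1, -0.7, -2.4]
gripper_width: 0.663
grasp_force: 66.2
```

apply_moves(
  series=[
    {"dx":17,"dy":35,"dz":0,"turn":0,"jaw":0.5},
    {"dx":34,"dy":70,"dz":0,"turn":0,"jaw":0.5},
    {"dx":51,"dy":105,"dz":0,"turn":0,"jaw":0.5},
    {"dx":68,"dy":140,"dz":0,"turn":0,"jaw":0.5},
    {"dx":84,"dy":172,"dz":0,"turn":0,"jaw":0.5},
  ],
)

```text
time: 25.55
tool_pos: [0.5051, 0.0404, 0.1051]
tool_rot: [0.0, 1.0, -0.0, -0.0]
contact_force: [-0.1, -0.1, -3.9]
gripper_width: 0.663
grasp_force: 66.1
```

apply_moves(
  series=[
    {"dx":6,"dy":13,"dz":0,"turn":0,"jaw":0.5},
    {"dx":6,"dy":13,"dz":15,"turn":0,"jaw":0.5},
    {"dx":6,"dy":13,"dz":32,"turn":0,"jaw":0.5},
    {"dx":6,"dy":13,"dz":39,"turn":0,"jaw":0.5},
    {"dx":6,"dy":13,"dz":39,"turn":0,"jaw":0.5},
  ],
)

```text
time: 25.97
tool_pos: [0.5098, 0.0297, 0.065]
tool_rot: [-0.0, 1.0, -0.0, -0.001]
contact_force: [0.9, 0.8, -3.1]
gripper_width: 0.663
grasp_force: 66.2
```

apply_moves(
  series=[
    {"dx":0,"dy":0,"dz":1,"turn":0,"jaw":0.5},
    {"dx":0,"dy":0,"dz":2,"turn":0,"jaw":0.5},
    {"dx":0,"dy":0,"dz":2,"turn":0,"jaw":0.5},
  ],
)

```text
time: 26.22
tool_pos: [0.5108, 0.0298, 0.0643]
tool_rot: [-0.0, 1.0, 0.0, 0.0]
contact_force: [-0.6, 0.5, -2.6]
gripper_width: 0.664
grasp_force: 66.1
```

apply_moves(
  series=[
    {"dx":0,"dy":0,"dz":1,"turn":0,"jaw":0.5},
    {"dx":0,"dy":0,"dz":1,"turn":0,"jaw":0.25},
    {"dx":0,"dy":0,"dz":1,"turn":0,"jaw":0.15},
    {"dx":0,"dy":0,"dz":1,"turn":0,"jaw":0.15},
    {"dx":0,"dy":0,"dz":-20,"turn":0,"jaw":0.15},
  ],
)

```text
time: 26.63
tool_pos: [0.5081, 0.0297, 0.0808]
tool_rot: [-0.0, 1.0, -0.0, -0.004]
contact_force: [-1.2, 0.3, -0.1]
gripper_width: 0.848
grasp_force: 0.0
```

apply_moves(
  series=[
    {"dx":0,"dy":0,"dz":-20,"turn":0,"jaw":0.15},
    {"dx":-7,"dy":-36,"dz":-20,"turn":0,"jaw":0.15},
    {"dx":-14,"dy":-75,"dz":-20,"turn":0,"jaw":0.15},
    {"dx":-21,"dy":-115,"dz":-20,"turn":0,"jaw":0.15},
    {"dx":-28,"dy":-155,"dz":-20,"turn":0,"jaw":0.15},
  ],
)

```text
time: 27.05
tool_pos: [0.4832, 0.1859, 0.1052]
tool_rot: [-0.0, 1.0, -0.001, 0.001]
contact_force: [0.9, 0.1, -0.4]
gripper_width: 0.852
grasp_force: 0.0
```

apply_moves(
  series=[
    {"dx":-8,"dy":-40,"dz":0,"turn":0,"jaw":0.15},
    {"dx":-16,"dy":-80,"dz":0,"turn":0,"jaw":0.15},
    {"dx":-24,"dy":-120,"dz":0,"turn":0,"jaw":0.15},
    {"dx":-32,"dy":-150,"dz":10,"turn":0,"jaw":0.15},
    {"dx":-34,"dy":-165,"dz":40,"turn":0,"jaw":0.15},
  ],
)

```text
time: 27.47
tool_pos: [0.4518, 0.3554, 0.0698]
tool_rot: [-0.004, 1.0, 0.002, 0.005]
contact_force: [0.3, 0.1, -0.1]
gripper_width: 0.851
grasp_force: 0.0
```

Run:
```python
from h import *
s=state(); print(s['time'],s['tool_pos'],s['gripper_width'],s['grasp_force'])
f=grab_frame('side'); print('stack side', grab(f,np.array([.511,.0295]),cyl(.03,.024,.084)))
print('sC side', grab(f,np.array([.449,.3495]),disc))
print('cap side', grab(f,np.array([.4793,-.2258]),cap))
g=grab_frame('top'); print('cap top', grab(g,np.array([.4793,-.2258]),cap))
```

```text
27.4667 [0.45182358 0.35537878 0.06983372] 0.8513618647989347 0.0
stack side (array([0.5129844 , 0.02923455]), 1.0047704581748764)
sC side (array([0.45140167, 0.35160888]), 1.0010853919794784)
cap side (array([ 0.4827325 , -0.22651869]), 1.0970301219048924)
cap top (array([ 0.48029525, -0.22642053]), 1.0528010020042338)
```

apply_moves(
  series=[
    {"dx":0,"dy":0,"dz":30,"turn":0,"jaw":0.15},
    {"dx":0,"dy":0,"dz":55,"turn":0,"jaw":0.15},
    {"dx":0,"dy":0,"dz":70,"turn":0,"jaw":0.15},
    {"dx":0,"dy":0,"dz":75,"turn":0,"jaw":0.15},
    {"dx":0,"dy":0,"dz":75,"turn":0,"jaw":0.15},
  ],
)

```text
time: 27.98
tool_pos: [0.4487, 0.3483, -0.0115]
tool_rot: [0.001, 1.0, -0.001, -0.001]
contact_force: [-0.5, 0.3, 0.6]
gripper_width: 0.847
grasp_force: 0.0
```

apply_moves(
  series=[
    {"dx":0,"dy":0,"dz":0,"turn":0,"jaw":0.15},
    {"dx":0,"dy":0,"dz":0,"turn":0,"jaw":0.25},
    {"dx":0,"dy":0,"dz":0,"turn":0,"jaw":0.35},
    {"dx":0,"dy":0,"dz":0,"turn":0,"jaw":0.5},
    {"dx":0,"dy":0,"dz":0,"turn":0,"jaw":0.5},
  ],
)

```text
time: 28.4
tool_pos: [0.4507, 0.3502, -0.0078]
tool_rot: [-0.001, 1.0, -0.0, 0.001]
contact_force: [-1.7, -2.0, 6.8]
gripper_width: 0.666
grasp_force: 62.2
```

apply_moves(
  series=[
    {"dx":0,"dy":0,"dz":0,"turn":0,"jaw":0.5},
  ],
)

```text
time: 28.48
tool_pos: [0.4507, 0.3502, -0.0078]
tool_rot: [-0.001, 1.0, -0.0, 0.002]
contact_force: [-2.2, -1.6, 6.8]
gripper_width: 0.663
grasp_force: 62.2
```

apply_moves(
  series=[
    {"dx":0,"dy":0,"dz":-25,"turn":0,"jaw":0.5},
    {"dx":0,"dy":0,"dz":-60,"turn":0,"jaw":0.5},
    {"dx":0,"dy":0,"dz":-95,"turn":0,"jaw":0.5},
    {"dx":0,"dy":0,"dz":-126,"turn":0,"jaw":0.5},
    {"dx":4,"dy":20,"dz":-126,"turn":0,"jaw":0.5},
  ],
)

```text
time: 28.9
tool_pos: [0.4572, 0.334, 0.1249]
tool_rot: [-0.005, 1.0, 0.001, 0.007]
contact_force: [1.9, 0.8, -2.0]
gripper_width: 0.663
grasp_force: 65.8
```

apply_moves(
  series=[
    {"dx":7,"dy":38,"dz":0,"turn":0,"jaw":0.5},
    {"dx":14,"dy":76,"dz":0,"turn":0,"jaw":0.5},
    {"dx":21,"dy":114,"dz":0,"turn":0,"jaw":0.5},
    {"dx":29,"dy":152,"dz":0,"turn":0,"jaw":0.5},
    {"dx":37,"dy":190,"dz":0,"turn":0,"jaw":0.5},
  ],
)

```text
time: 29.32
tool_pos: [0.4898, 0.1378, 0.1158]
tool_rot: [-0.0, 1.0, 0.0, 0.0]
contact_force: [1.5, 0.3, -3.1]
gripper_width: 0.662
grasp_force: 65.7
```

apply_moves(
  series=[
    {"dx":7,"dy":36,"dz":0,"turn":0,"jaw":0.5},
    {"dx":14,"dy":72,"dz":0,"turn":0,"jaw":0.5},
    {"dx":20,"dy":100,"dz":0,"turn":0,"jaw":0.5},
    {"dx":21,"dy":110,"dz":0,"turn":0,"jaw":0.5},
    {"dx":21,"dy":110,"dz":0,"turn":0,"jaw":0.5},
  ],
)

```text
time: 29.73
tool_pos: [0.5112, 0.0272, 0.1157]
tool_rot: [0.0, 1.0, -0.002, 0.0]
contact_force: [-0.2, 0.3, -3.4]
gripper_width: 0.661
grasp_force: 65.8
```

apply_moves(
  series=[
    {"dx":0,"dy":0,"dz":15,"turn":0,"jaw":0.5},
    {"dx":0,"dy":0,"dz":30,"turn":0,"jaw":0.5},
    {"dx":0,"dy":0,"dz":36,"turn":0,"jaw":0.5},
    {"dx":0,"dy":0,"dz":38,"turn":0,"jaw":0.5},
    {"dx":0,"dy":0,"dz":38,"turn":0,"jaw":0.5},
  ],
)

```text
time: 30.15
tool_pos: [0.5106, 0.0303, 0.0771]
tool_rot: [-0.0, 1.0, 0.0, -0.0]
contact_force: [-0.7, -0.3, -2.9]
gripper_width: 0.663
grasp_force: 65.9
```

apply_moves(
  series=[
    {"dx":0,"dy":0,"dz":1,"turn":0,"jaw":0.5},
    {"dx":0,"dy":0,"dz":2,"turn":0,"jaw":0.5},
    {"dx":0,"dy":0,"dz":2,"turn":0,"jaw":0.5},
  ],
)

```text
time: 30.4
tool_pos: [0.5117, 0.0298, 0.0763]
tool_rot: [-0.0, 1.0, 0.0, 0.001]
contact_force: [-0.7, 1.4, 0.0]
gripper_width: 0.663
grasp_force: 66.1
```

apply_moves(
  series=[
    {"dx":0,"dy":0,"dz":0,"turn":0,"jaw":0.25},
    {"dx":0,"dy":0,"dz":0,"turn":0,"jaw":0.15},
    {"dx":0,"dy":0,"dz":0,"turn":0,"jaw":0.15},
    {"dx":0,"dy":0,"dz":-20,"turn":0,"jaw":0.15},
    {"dx":0,"dy":0,"dz":-45,"turn":0,"jaw":0.2},
  ],
)

```text
time: 30.82
tool_pos: [0.5091, 0.0295, 0.1185]
tool_rot: [-0.0, 1.0, -0.0, -0.003]
contact_force: [0.8, 0.4, 0.0]
gripper_width: 0.802
grasp_force: 0.0
```

apply_moves(
  series=[
    {"dx":-3,"dy":30,"dz":0,"turn":0,"jaw":0.3},
    {"dx":-8,"dy":70,"dz":0,"turn":0,"jaw":0.3},
    {"dx":-13,"dy":110,"dz":0,"turn":0,"jaw":0.3},
    {"dx":-18,"dy":150,"dz":0,"turn":0,"jaw":0.3},
    {"dx":-18,"dy":150,"dz":0,"turn":0,"jaw":0.3},
  ],
)

```text
time: 31.23
tool_pos: [0.4927, -0.1264, 0.1212]
tool_rot: [0.002, 1.0, -0.003, 0.001]
contact_force: [0.3, 0.0, 0.3]
gripper_width: 0.703
grasp_force: 0.0
```

Run:
```python
from h import *
s=state(); print(s['time'],s['tool_pos'],s['gripper_width'],s['grasp_force'])
f=grab_frame('top'); print('stack top', grab(f,np.array([.511,.0295]),cyl(.03,.024,.096)))
find(f,'cap',cap,.006,minc=.5); print('cap top', grab(f,np.array([.480,-.2262]),cap))
g=grab_frame('side'); print('stack side', grab(g,np.array([.511,.0295]),cyl(.03,.024,.096)))
find(g,'cap',cap,.006,minc=.5)
im=np.hstack([cv2.resize(q['pixels'][:,:,::-1][b:b+100,a_:a_+100],None,fx=4,fy=4,interpolation=cv2.INTER_CUBIC) for q,a_,b in ((f,250,120),(g,275,140))])
cv2.imwrite('pics/st.png',im)
# knob centre from red pixels
for q in (f,g):
    p=q['pixels'].astype(int); m=(p[:,:,0]>130)&(p[:,:,1]<70)&(p[:,:,2]<70); ys,xs=np.where(m)
    u=proj(q,[[.48,-.226,.03]])[0]; k=np.hypot(xs-u[0],ys-u[1])<25
    print('knob', k.sum(), unproj(q,(xs[k].mean(),ys[k].mean()),.036))
```

```text
31.2333 [ 0.49269924 -0.12644421  0.12124067] 0.7031667850125539 0.0
stack top (array([0.50711087, 0.02922496]), 1.1140399661333373)
cap top (array([ 0.48042742, -0.22942803]), 0.9296678547920928)
stack side (array([0.51633679, 0.03078373]), 1.103329058162907)
cap conf 0.80 ext [354 235 373 260] pos [ 0.4843 -0.2232] cost 0.000 area ratio 1.03
knob 0 [nan nan]
knob 58 [ 0.47774078 -0.23205513]<stdin>:13: RuntimeWarning: Mean of empty slice.
  ret = ret.dtype.type(ret / rcount)
```

View pics/st.png

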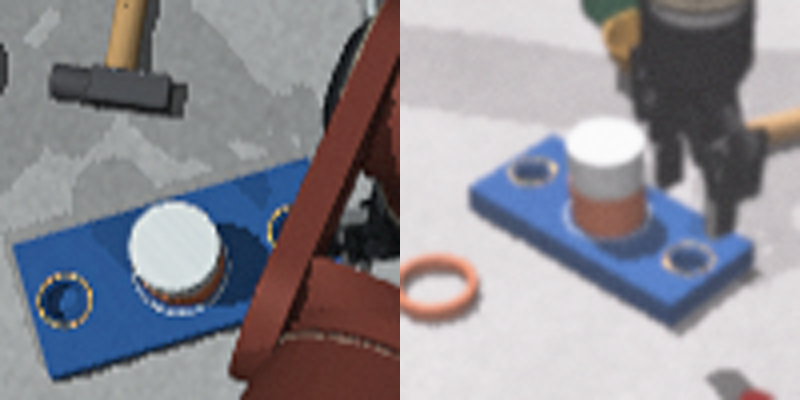

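The stack of six is neat and upright, with white silver on top of copper inside the ring. The arm hides the cap from the top camera, so I'll fit its red knob from the side.

Run:
```python
from h import *
g=grab_frame('side'); p=g['pixels'].astype(int)
m=(p[:,:,0]>110)&(p[:,:,0]>1.8*p[:,:,1])&(p[:,:,0]>1.8*p[:,:,2])
u=proj(g,[[.48,-.226,.03]])[0]; yy,xx=np.mgrid[:400,:640]; m&=np.hypot(xx-u[0],yy-u[1])<22
print(fit(g,m,cyl(.013,.018,.044),.031), m.sum())
cc=np.vstack([cyl(.032,0,.012)])
for d in spotter.outline_of(g,'cap')[:2]: print(d['conf'],d['extent'],[proj(g,cyl(.032,0,.012)+[.480,-.2262,0]).min(0),proj(g,cyl(.032,0,.012)+[.480,-.2262,0]).max(0)], proj(g,cyl(.013,.018,.044)+[.480,-.2262,0]).min(0))
```

```text
(array([ 0.48105836, -0.22652546]), np.float64(1.4482678560120757e-12), np.float64(0.7101563562304457)) 80
0.74 [351.4, 237.3, 374.2, 259.9] [array([351.2577651 , 240.43436988]), array([374.33331311, 259.83192876])] [358.2304731  236.90619242]
```

apply_moves(
  series=[
    {"dx":-5,"dy":40,"dz":0,"turn":0,"jaw":0.3},
    {"dx":-10,"dy":80,"dz":0,"turn":0,"jaw":0.3},
    {"dx":-13,"dy":105,"dz":0,"turn":0,"jaw":0.3},
    {"dx":-13,"dy":105,"dz":20,"turn":0,"jaw":0.3},
    {"dx":-13,"dy":105,"dz":50,"turn":0,"jaw":0.3},
  ],
)

```text
time: 31.95
tool_pos: [0.4831, -0.2276, 0.0736]
tool_rot: [0.002, 1.0, -0.0, 0.004]
contact_force: [0.3, -0.3, 0.9]
gripper_width: 0.701
grasp_force: 0.0
```

apply_moves(
  series=[
    {"dx":0,"dy":0,"dz":25,"turn":0,"jaw":0.3},
    {"dx":0,"dy":0,"dz":45,"turn":0,"jaw":0.3},
    {"dx":0,"dy":0,"dz":58,"turn":0,"jaw":0.3},
    {"dx":0,"dy":0,"dz":61,"turn":0,"jaw":0.3},
    {"dx":0,"dy":0,"dz":61,"turn":0,"jaw":0.3},
  ],
)

```text
time: 32.37
tool_pos: [0.4797, -0.2244, 0.0084]
tool_rot: [-0.001, 1.0, 0.001, -0.001]
contact_force: [0.1, 0.1, 0.8]
gripper_width: 0.7
grasp_force: 0.0
```

apply_moves(
  series=[
    {"dx":0,"dy":0,"dz":0,"turn":0,"jaw":0.45},
    {"dx":0,"dy":0,"dz":0,"turn":0,"jaw":0.55},
    {"dx":0,"dy":0,"dz":0,"turn":0,"jaw":0.65},
    {"dx":0,"dy":0,"dz":0,"turn":0,"jaw":0.8},
    {"dx":0,"dy":0,"dz":0,"turn":0,"jaw":0.9},
  ],
)

```text
time: 32.78
tool_pos: [0.4811, -0.2259, 0.0111]
tool_rot: [0.0, 1.0, -0.0, 0.001]
contact_force: [-0.4, 2.5, 6.5]
gripper_width: 0.284
grasp_force: 58.8
```

apply_moves(
  series=[
    {"dx":0,"dy":0,"dz":0,"turn":0,"jaw":0.9},
    {"dx":0,"dy":0,"dz":0,"turn":0,"jaw":0.9},
  ],
)

```text
time: 32.95
tool_pos: [0.4812, -0.2259, 0.0111]
tool_rot: [0.0, 1.0, -0.0, 0.001]
contact_force: [-1.4, 3.2, 6.6]
gripper_width: 0.28
grasp_force: 58.9
```

Knob gripped at width 0.28, 59 N. Carrying the cap to the stack.

apply_moves(
  series=[
    {"dx":0,"dy":0,"dz":-25,"turn":0,"jaw":0.9},
    {"dx":0,"dy":0,"dz":-60,"turn":0,"jaw":0.9},
    {"dx":0,"dy":0,"dz":-95,"turn":0,"jaw":0.9},
    {"dx":0,"dy":0,"dz":-126,"turn":0,"jaw":0.9},
    {"dx":2,"dy":-15,"dz":-131,"turn":0,"jaw":0.9},
  ],
)

```text
time: 33.37
tool_pos: [0.4849, -0.2141, 0.1473]
tool_rot: [0.004, 1.0, -0.001, 0.005]
contact_force: [1.7, -0.2, -1.9]
gripper_width: 0.283
grasp_force: 59.9
```

apply_moves(
  series=[
    {"dx":4,"dy":-36,"dz":0,"turn":0,"jaw":0.9},
    {"dx":8,"dy":-72,"dz":0,"turn":0,"jaw":0.9},
    {"dx":12,"dy":-108,"dz":0,"turn":0,"jaw":0.9},
    {"dx":17,"dy":-144,"dz":0,"turn":0,"jaw":0.9},
    {"dx":22,"dy":-180,"dz":0,"turn":0,"jaw":0.9},
  ],
)

```text
time: 33.78
tool_pos: [0.5032, -0.029, 0.1396]
tool_rot: [0.0, 1.0, -0.0, -0.0]
contact_force: [0.0, -0.1, -3.0]
gripper_width: 0.285
grasp_force: 59.8
```

apply_moves(
  series=[
    {"dx":4,"dy":-35,"dz":0,"turn":0,"jaw":0.9},
    {"dx":7,"dy":-60,"dz":0,"turn":0,"jaw":0.9},
    {"dx":7,"dy":-60,"dz":0,"turn":0,"jaw":0.9},
    {"dx":7,"dy":-60,"dz":18,"turn":0,"jaw":0.9},
    {"dx":7,"dy":-60,"dz":28,"turn":0,"jaw":0.9},
  ],
)

```text
time: 34.2
tool_pos: [0.5103, 0.0296, 0.1109]
tool_rot: [0.0, 1.0, 0.0, -0.001]
contact_force: [-2.0, -1.0, -4.0]
gripper_width: 0.283
grasp_force: 60.1
```

apply_moves(
  series=[
    {"dx":0,"dy":0,"dz":2,"turn":0,"jaw":0.9},
    {"dx":0,"dy":0,"dz":3,"turn":0,"jaw":0.9},
    {"dx":0,"dy":0,"dz":3,"turn":0,"jaw":0.9},
  ],
)

```text
time: 34.45
tool_pos: [0.5107, 0.0289, 0.1089]
tool_rot: [0.0, 1.0, -0.001, -0.0]
contact_force: [-0.1, 0.1, -3.3]
gripper_width: 0.28
grasp_force: 60.2
```

Run:
```python
from h import *
s=state(); print(s['time'],s['tool_pos'],s['gripper_width'],s['grasp_force'],s['contact_force'])
g=grab_frame('side'); im=cv2.resize(g['pixels'][:,:,::-1][110:210,265:395],None,fx=6,fy=6,interpolation=cv2.INTER_CUBIC); cv2.imwrite('pics/cap.png',im)
```

```text
34.45 [0.5107422  0.02886797 0.1088917 ] 0.2803033815919329 60.176979303359985 [-0.14939048  0.06632818 -3.31805031]
```

View pics/cap.png

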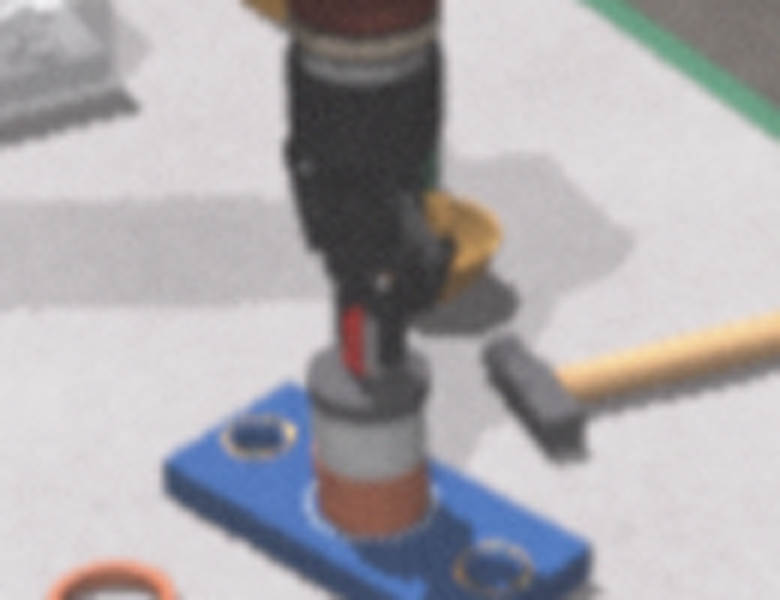

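The cap is held level just above the stack and lined up. Lowering the last 2 mm.

apply_moves(
  series=[
    {"dx":0,"dy":0,"dz":1,"turn":0,"jaw":0.9},
    {"dx":0,"dy":0,"dz":2,"turn":0,"jaw":0.9},
    {"dx":0,"dy":0,"dz":2,"turn":0,"jaw":0.9},
  ],
)

```text
time: 34.75
tool_pos: [0.5111, 0.0293, 0.1074]
tool_rot: [0.0, 1.0, -0.0, 0.0]
contact_force: [0.2, -0.9, -4.0]
gripper_width: 0.284
grasp_force: 60.2
```

apply_moves(
  series=[
    {"dx":0,"dy":0,"dz":0.5,"turn":0,"jaw":0.9},
    {"dx":0,"dy":0,"dz":0.5,"turn":0,"jaw":0.9},
  ],
)

```text
time: 34.92
tool_pos: [0.5112, 0.0294, 0.1071]
tool_rot: [0.0, 1.0, -0.0, 0.0]
contact_force: [-0.4, -0.8, -1.2]
gripper_width: 0.284
grasp_force: 60.4
```

apply_moves(
  series=[
    {"dx":0,"dy":0,"dz":0,"turn":0,"jaw":0.6},
    {"dx":0,"dy":0,"dz":0,"turn":0,"jaw":0.4},
    {"dx":0,"dy":0,"dz":0,"turn":0,"jaw":0.4},
    {"dx":0,"dy":0,"dz":-20,"turn":0,"jaw":0.4},
    {"dx":0,"dy":0,"dz":-50,"turn":0,"jaw":0.4},
  ],
)

```text
time: 35.33
tool_pos: [0.5086, 0.0297, 0.1539]
tool_rot: [-0.0, 1.0, -0.0, -0.003]
contact_force: [0.6, -0.5, -0.1]
gripper_width: 0.604
grasp_force: 0.0
```

apply_moves(
  series=[
    {"dx":0,"dy":0,"dz":-28,"turn":0,"jaw":0.4},
    {"dx":0,"dy":0,"dz":-28,"turn":0,"jaw":0.4},
  ],
)

```text
time: 35.5
tool_pos: [0.5149, 0.0292, 0.1923]
tool_rot: [0.001, 1.0, -0.0, 0.006]
contact_force: [1.2, -0.7, 2.4]
gripper_width: 0.601
grasp_force: 0.0
```

Run:
```python
from h import *
s=state(); print(s['time'],s['tool_pos'],s['gripper_width'])
f=grab_frame('top'); g=grab_frame('side')
for q in (f,g):
    find(q,'rack',rack,.012,True,.5)
    for d in spotter.outline_of(q,'post1')[:3]: 
        if d['conf']>.4: print('post',round(d['conf'],2),d['extent'],fit(q,d['region'],post,.07))
    p=np.ascontiguousarray(q['pixels'][:,:,::-1]); hsv=cv2.cvtColor(p,cv2.COLOR_BGR2HSV)
# brass-top blobs in the top view
hsv=cv2.cvtColor(np.ascontiguousarray(f['pixels']),cv2.COLOR_RGB2HSV)
m=cv2.inRange(hsv,(15,110,120),(30,255,255)); m[:, :400]=0; m[:, 470:]=0; m[:140]=0;m[185:]=0
n,l,st,c=cv2.connectedComponentsWithStats(m)
for i in range(1,n):
    if st[i,4]>30: print('top blob',st[i],c[i],unproj(f,c[i],.121))
for k,(x,y) in enumerate(((.551,-.319),(.567,-.386))):
    print('pred side ext',proj(g,post+[x,y,0]).min(0),proj(g,post+[x,y,0]).max(0))
```

```text
35.5 [0.51493009 0.02919671 0.19228832] 0.6010508995489513
rack conf 0.88 ext [404 151 452 189] pos [ 0.5548 -0.353   0.1746] cost 0.037 area ratio 0.65
post 0.71 [412.9, 159.0, 433.3, 178.7] (array([ 0.54976061, -0.32071615]), np.float64(2.5403976101682104e-12), np.float64(1.1751665785785692))
post 0.44 [433.5, 156.2, 453.7, 172.2] (array([ 0.56582308, -0.38352092]), np.float64(9.784599541317532e-13), np.float64(0.9660229327583855))
rack conf 0.78 ext [384 246 446 290] pos [ 0.5571 -0.3589  0.3333] cost 0.141 area ratio 0.72
post 0.62 [404.4, 226.5, 412.7, 261.3] (array([ 0.55071181, -0.32226142]), np.float64(1.1595059935963489e-11), np.float64(1.109448931503889))
top blob [448 152   9   9  62] [451.93548387 155.96774194] [ 0.56835883 -0.38578943]
top blob [422 158  10  10  73] [426.61643836 162.24657534] [ 0.55185609 -0.31867553]
pred side ext [399.70268105 226.84685647] [412.60295679 259.7156065 ]
pred side ext [420.36646444 240.05997202] [434.91458585 273.49471513]
```

apply_moves(
  series=[
    {"dx":4,"dy":36,"dz":0,"turn":0,"jaw":0.4},
    {"dx":8,"dy":76,"dz":0,"turn":0,"jaw":0.4},
    {"dx":13,"dy":116,"dz":0,"turn":0,"jaw":0.4},
    {"dx":18,"dy":156,"dz":0,"turn":0,"jaw":0.4},
    {"dx":23,"dy":196,"dz":0,"turn":0,"jaw":0.4},
  ],
)

```text
time: 36.22
tool_pos: [0.5332, -0.168, 0.1833]
tool_rot: [-0.001, 1.0, 0.0, -0.001]
contact_force: [0.1, 0.2, -0.2]
gripper_width: 0.603
grasp_force: 0.0
```

apply_moves(
  series=[
    {"dx":4,"dy":38,"dz":0,"turn":0,"jaw":0.4},
    {"dx":8,"dy":76,"dz":0,"turn":0,"jaw":0.4},
    {"dx":12,"dy":114,"dz":0,"turn":0,"jaw":0.4},
    {"dx":17,"dy":148,"dz":0,"turn":0,"jaw":0.4},
    {"dx":17,"dy":152,"dz":0,"turn":0,"jaw":0.4},
  ],
)

```text
time: 36.63
tool_pos: [0.5501, -0.3234, 0.1828]
tool_rot: [0.0, 1.0, -0.002, -0.001]
contact_force: [-0.1, 1.1, 0.4]
gripper_width: 0.601
grasp_force: 0.0
```

apply_moves(
  series=[
    {"dx":0,"dy":0,"dz":0,"turn":0,"jaw":0.4},
    {"dx":0,"dy":0,"dz":0,"turn":0,"jaw":0.4},
    {"dx":0,"dy":0,"dz":15,"turn":0,"jaw":0.4},
    {"dx":0,"dy":0,"dz":40,"turn":0,"jaw":0.4},
    {"dx":0,"dy":0,"dz":65,"turn":0,"jaw":0.4},
  ],
)

```text
time: 37.05
tool_pos: [0.5515, -0.3171, 0.1191]
tool_rot: [0.0, 1.0, 0.001, 0.001]
contact_force: [-0.4, -0.7, -0.5]
gripper_width: 0.602
grasp_force: 0.0
```

apply_moves(
  series=[
    {"dx":0,"dy":0,"dz":20,"turn":0,"jaw":0.4},
    {"dx":0,"dy":0,"dz":38,"turn":0,"jaw":0.4},
    {"dx":0,"dy":0,"dz":43,"turn":0,"jaw":0.4},
    {"dx":0,"dy":0,"dz":43,"turn":0,"jaw":0.4},
  ],
)

```text
time: 37.38
tool_pos: [0.5493, -0.3159, 0.0735]
tool_rot: [-0.002, 1.0, 0.001, -0.002]
contact_force: [0.7, 0.0, -0.9]
gripper_width: 0.602
grasp_force: 0.0
```

Run:
```python
from h import *
s=state(); print(s['time'],s['tool_pos'],s['gripper_width'],s['contact_force'])
f=grab_frame('top'); g=grab_frame('side')
print(grab(f,np.array([.5115,.0295]),cyl(.032,.096,.108)),grab(g,np.array([.5115,.0295]),cyl(.032,.096,.108)))
u=proj(g,[[.551,-.32,.08]])[0].astype(int); v=proj(f,[[.511,.03,.08]])[0].astype(int)
c=lambda q,u:cv2.resize(q['pixels'][:,:,::-1][u[1]-50:u[1]+50,u[0]-50:u[0]+50],None,fx=4,fy=4,interpolation=cv2.INTER_CUBIC)
cv2.imwrite('pics/p1.png',np.hstack([c(g,u),c(f,v)]))
```

```text
37.3833 [ 0.54934209 -0.31590944  0.07353955] 0.6016544963236522 [ 0.71707628  0.02037137 -0.85124146]
(array([0.50927563, 0.02846835]), 1.0178396742942166) (array([0.51337681, 0.02940054]), 0.9999545101085466)
```

View pics/p1.png

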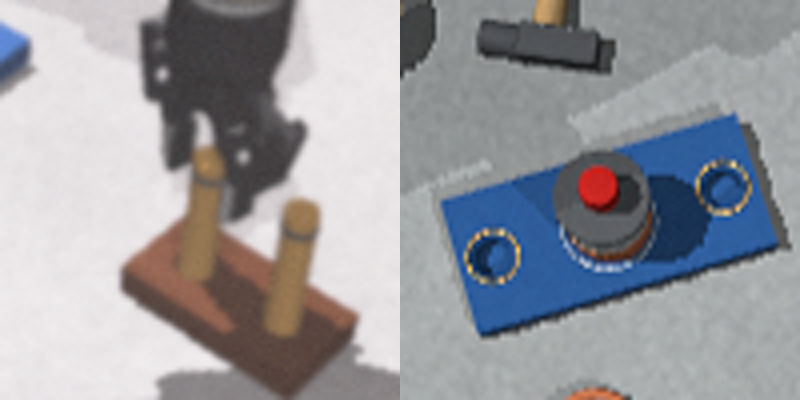

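The cap sits centred on the stack, knob up (right half, knob at (598,187)). The open fingers straddle post 1 (left half). Gripping.

apply_moves(
  series=[
    {"dx":0,"dy":0,"dz":0,"turn":0,"jaw":0.5},
    {"dx":0,"dy":0,"dz":0,"turn":0,"jaw":0.6},
    {"dx":0,"dy":0,"dz":0,"turn":0,"jaw":0.7},
    {"dx":0,"dy":0,"dz":0,"turn":0,"jaw":0.9},
    {"dx":0,"dy":0,"dz":0,"turn":0,"jaw":0.95},
  ],
)

```text
time: 37.9
tool_pos: [0.5518, -0.319, 0.0783]
tool_rot: [0.001, 1.0, -0.0, 0.001]
contact_force: [-0.1, -0.0, 5.2]
gripper_width: 0.26
grasp_force: 59.4
```

apply_moves(
  series=[
    {"dx":0,"dy":0,"dz":0,"turn":0,"jaw":0.95},
    {"dx":0,"dy":0,"dz":0,"turn":0,"jaw":0.95},
  ],
)

```text
time: 38.07
tool_pos: [0.5518, -0.319, 0.0783]
tool_rot: [0.001, 1.0, -0.0, 0.001]
contact_force: [-0.2, 1.7, 5.1]
gripper_width: 0.264
grasp_force: 59.6
```

apply_moves(
  series=[
    {"dx":0,"dy":0,"dz":-10,"turn":0,"jaw":0.95},
    {"dx":0,"dy":0,"dz":-30,"turn":0,"jaw":0.95},
    {"dx":0,"dy":0,"dz":-60,"turn":0,"jaw":0.95},
    {"dx":0,"dy":0,"dz":-90,"turn":0,"jaw":0.95},
    {"dx":0,"dy":0,"dz":-90,"turn":0,"jaw":0.95},
  ],
)

```text
time: 38.48
tool_pos: [0.5536, -0.3207, 0.174]
tool_rot: [0.003, 1.0, -0.0, 0.004]
contact_force: [2.0, -0.7, -1.1]
gripper_width: 0.259
grasp_force: 59.7
```

Run:
```python
from h import *
s=state(); print(s['time'],s['tool_pos'],s['gripper_width'],s['grasp_force'],s['contact_force'])
```

```text
38.4833 [ 0.55357935 -0.32067221  0.17398276] 0.25887152034829286 59.69531932845712 [ 2.03430822 -0.68249813 -1.08835018]
```

apply_moves(
  series=[
    {"dx":-2,"dy":-36,"dz":0,"turn":0,"jaw":0.95},
    {"dx":-4,"dy":-74,"dz":0,"turn":0,"jaw":0.95},
    {"dx":-6,"dy":-112,"dz":0,"turn":0,"jaw":0.95},
    {"dx":-8,"dy":-150,"dz":0,"turn":0,"jaw":0.95},
    {"dx":-10,"dy":-188,"dz":0,"turn":0,"jaw":0.95},
  ],
)

```text
time: 38.9
tool_pos: [0.5395, -0.1287, 0.1649]
tool_rot: [-0.0, 1.0, -0.001, -0.001]
contact_force: [1.2, -0.6, -2.4]
gripper_width: 0.262
grasp_force: 59.9
```

apply_moves(
  series=[
    {"dx":-2,"dy":-35,"dz":0,"turn":0,"jaw":0.95},
    {"dx":-4,"dy":-65,"dz":0,"turn":0,"jaw":0.95},
    {"dx":-5,"dy":-79,"dz":0,"turn":0,"jaw":0.95},
    {"dx":-5,"dy":-79,"dz":0,"turn":0,"jaw":0.95},
    {"dx":-5,"dy":-79,"dz":0,"turn":0,"jaw":0.95},
  ],
)

```text
time: 39.32
tool_pos: [0.5354, -0.0513, 0.1657]
tool_rot: [0.0, 1.0, 0.001, -0.001]
contact_force: [-0.0, -0.1, -3.4]
gripper_width: 0.26
grasp_force: 60.1
```

apply_moves(
  series=[
    {"dx":0,"dy":0,"dz":20,"turn":0,"jaw":0.95},
    {"dx":0,"dy":0,"dz":40,"turn":0,"jaw":0.95},
    {"dx":0,"dy":0,"dz":55,"turn":0,"jaw":0.95},
    {"dx":0,"dy":0,"dz":60,"turn":0,"jaw":0.95},
    {"dx":0,"dy":0,"dz":60,"turn":0,"jaw":0.95},
  ],
)

```text
time: 39.73
tool_pos: [0.5345, -0.0526, 0.1044]
tool_rot: [-0.0, 1.0, -0.001, -0.002]
contact_force: [0.0, 0.2, -3.1]
gripper_width: 0.264
grasp_force: 60.0
```

Run:
```python
from h import *
s=state(); print(s['time'],s['tool_pos'],s['gripper_width'],s['grasp_force'],s['contact_force'])
f=grab_frame('top'); v=proj(f,[[.511,.03,.08]])[0].astype(int)
for c in ((80.75,47),(23.25,64.25)): print(unproj(f,np.array(c)-.4+v-50,.024))
g=grab_frame('side'); u=proj(g,[[.536,-.052,.04]])[0].astype(int)
k=7; x0,y0=u-[45,45]; im=cv2.resize(np.ascontiguousarray(g['pixels'][:,:,::-1][y0:y0+75,x0:x0+90]),None,fx=k,fy=k,interpolation=cv2.INTER_CUBIC)
for q in [[.5359+.0135*np.cos(t),-.0518+.0135*np.sin(t),.024] for t in a[::2]]+[[.536,-.052,.034+.02*i] for i in range(3)]:
    cv2.circle(im,tuple(int(w) for w in (proj(g,[q])[0]-[x0,y0]+.5)*k),2,(0,255,0),-1)
cv2.imwrite('pics/ins1.png',im)
```

```text
39.7333 [ 0.53449008 -0.05255285  0.10439546] 0.26449361525225384 59.98756818473339 [ 0.02851931  0.18684777 -3.13739234]
[ 0.53573959 -0.05214301]
[0.48702799 0.1104625 ]
```

View pics/ins1.png

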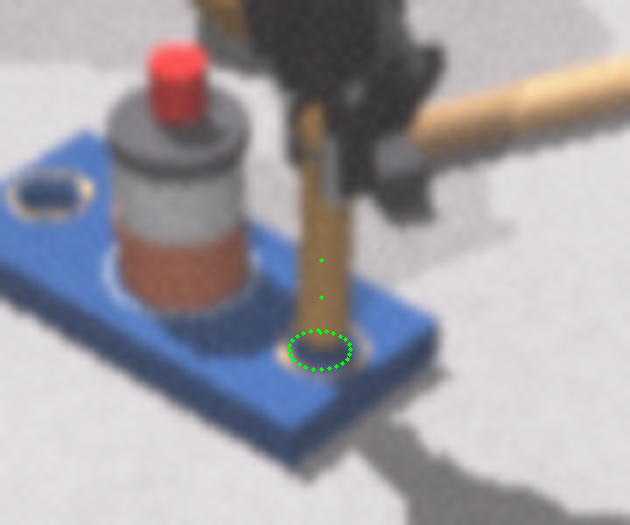

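Post foot hovers directly over the bore at crop (323,350). Inserting.

apply_moves(
  series=[
    {"dx":0,"dy":0,"dz":4,"turn":0,"jaw":0.95},
    {"dx":0,"dy":0,"dz":8,"turn":0,"jaw":0.95},
    {"dx":0,"dy":0,"dz":12,"turn":0,"jaw":0.95},
    {"dx":0,"dy":0,"dz":15,"turn":0,"jaw":0.95},
    {"dx":0,"dy":0,"dz":15,"turn":0,"jaw":0.95},
  ],
)

```text
time: 40.25
tool_pos: [0.5354, -0.0514, 0.0908]
tool_rot: [-0.0, 1.0, -0.0, -0.001]
contact_force: [-0.3, 0.5, -3.5]
gripper_width: 0.263
grasp_force: 60.1
```

apply_moves(
  series=[
    {"dx":0,"dy":0,"dz":4,"turn":0,"jaw":0.95},
    {"dx":0,"dy":0,"dz":8,"turn":0,"jaw":0.95},
    {"dx":0,"dy":0,"dz":12,"turn":0,"jaw":0.95},
    {"dx":0,"dy":0,"dz":12,"turn":0,"jaw":0.95},
  ],
)

```text
time: 40.58
tool_pos: [0.5352, -0.0514, 0.0785]
tool_rot: [-0.0, 1.0, -0.0, -0.001]
contact_force: [-1.0, 0.5, -3.1]
gripper_width: 0.263
grasp_force: 60.1
```

apply_moves(
  series=[
    {"dx":0,"dy":0,"dz":1,"turn":0,"jaw":0.95},
    {"dx":0,"dy":0,"dz":1,"turn":0,"jaw":0.95},
  ],
)

```text
time: 40.75
tool_pos: [0.5359, -0.0515, 0.0786]
tool_rot: [-0.0, 1.0, -0.0, -0.0]
contact_force: [0.3, 0.1, -2.6]
gripper_width: 0.258
grasp_force: 60.1
```

apply_moves(
  series=[
    {"dx":0,"dy":0,"dz":1,"turn":0,"jaw":0.95},
    {"dx":0,"dy":0,"dz":1,"turn":0,"jaw":0.6},
    {"dx":0,"dy":0,"dz":1,"turn":0,"jaw":0.5},
    {"dx":0,"dy":0,"dz":1,"turn":0,"jaw":0.45},
    {"dx":0,"dy":0,"dz":1,"turn":0,"jaw":0.45},
  ],
)

```text
time: 41.17
tool_pos: [0.5364, -0.0517, 0.0782]
tool_rot: [0.0, 1.0, -0.0, 0.0]
contact_force: [-0.7, -0.0, 1.0]
gripper_width: 0.553
grasp_force: 0.0
```

apply_moves(
  series=[
    {"dx":0,"dy":0,"dz":-25,"turn":0,"jaw":0.45},
    {"dx":0,"dy":0,"dz":-60,"turn":0,"jaw":0.45},
    {"dx":0,"dy":0,"dz":-95,"turn":0,"jaw":0.45},
    {"dx":0,"dy":0,"dz":-107,"turn":0,"jaw":0.45},
    {"dx":4,"dy":20,"dz":-107,"turn":0,"jaw":0.45},
  ],
)

```text
time: 41.58
tool_pos: [0.5426, -0.0704, 0.1905]
tool_rot: [0.001, 1.0, 0.001, 0.005]
contact_force: [1.0, -0.9, -0.2]
gripper_width: 0.551
grasp_force: 0.0
```

apply_moves(
  series=[
    {"dx":4,"dy":40,"dz":0,"turn":0,"jaw":0.45},
    {"dx":8,"dy":80,"dz":0,"turn":0,"jaw":0.45},
    {"dx":12,"dy":120,"dz":0,"turn":0,"jaw":0.45},
    {"dx":16,"dy":160,"dz":0,"turn":0,"jaw":0.45},
    {"dx":20,"dy":198,"dz":0,"turn":0,"jaw":0.4},
  ],
)

```text
time: 42.0
tool_pos: [0.5598, -0.2716, 0.1845]
tool_rot: [0.0, 1.0, -0.0, 0.0]
contact_force: [0.4, -0.6, 0.4]
gripper_width: 0.599
grasp_force: 0.0
```

apply_moves(
  series=[
    {"dx":3,"dy":40,"dz":0,"turn":0,"jaw":0.4},
    {"dx":6,"dy":80,"dz":0,"turn":0,"jaw":0.4},
    {"dx":7,"dy":112,"dz":0,"turn":0,"jaw":0.4},
    {"dx":7,"dy":116,"dz":0,"turn":0,"jaw":0.4},
    {"dx":7,"dy":116,"dz":0,"turn":0,"jaw":0.4},
  ],
)

```text
time: 42.42
tool_pos: [0.5663, -0.3875, 0.1839]
tool_rot: [-0.0, 1.0, -0.002, -0.0]
contact_force: [-0.3, 1.0, -1.5]
gripper_width: 0.6
grasp_force: 0.0
```

Run:
```python
from h import *
s=state(); print(s['time'],s['tool_pos'],s['gripper_width'],s['contact_force'])
f=grab_frame('top'); g=grab_frame('side')
pp=cyl(.012,.024,.121)
for q in (f,g):
    print('post in bore0', grab(q,np.array([.536,-.052]),pp,12))
    print('band pred ext',proj(q,pp+[.536,-.052,0]).min(0),proj(q,pp+[.536,-.052,0]).max(0))
    for d in spotter.outline_of(q,'post1')[:3]: 
        if d['conf']>.4: print('post',round(d['conf'],2),d['extent'],fit(q,d['region'],post,.07))
print('cap',grab(f,np.array([.5115,.0295]),cyl(.032,.096,.108)))
```

```text
42.4167 [ 0.56633223 -0.3875014   0.18392425] 0.5995816603374897 [-0.25885188  1.0196314  -1.48466808]
post in bore0 (array([ 0.53505264, -0.05169704]), 1.0964269307107963)
band pred ext [319.07468112 164.34668768] [328.51869002 181.63667497]
post 0.69 [321.2, 167.2, 328.1, 185.5] (array([ 0.53424299, -0.05165695]), np.float64(1.246363749573183e-15), np.float64(0.8557964987188751))
post in bore0 (array([ 0.53627152, -0.05452018]), 1.1127119582535259)
band pred ext [342.3653813  176.76545169] [350.77601739 207.03784447]
post 0.78 [348.3, 176.7, 349.3, 204.4] (array([ 0.54077196, -0.04832988]), np.float64(1.1954579682703025e-11), np.float64(0.885826553248263))
post 0.61 [422.0, 242.6, 433.3, 276.1] (array([ 0.56654744, -0.38964563]), np.float64(1.1989319035606485e-11), np.float64(0.9829057136259141))
cap (array([0.50915753, 0.02843531]), 1.0297852349569374)
```

Post 1 is home: its top edge in the side view matches the prediction (176.7). Descending on post 2.

apply_moves(
  series=[
    {"dx":0,"dy":0,"dz":15,"turn":0,"jaw":0.4},
    {"dx":0,"dy":0,"dz":45,"turn":0,"jaw":0.4},
    {"dx":0,"dy":0,"dz":75,"turn":0,"jaw":0.4},
    {"dx":0,"dy":0,"dz":98,"turn":0,"jaw":0.4},
    {"dx":0,"dy":0,"dz":108,"turn":0,"jaw":0.4},
  ],
)

```text
time: 43.03
tool_pos: [0.5646, -0.3822, 0.0709]
tool_rot: [-0.003, 1.0, 0.001, -0.003]
contact_force: [0.5, 0.6, -1.5]
gripper_width: 0.602
grasp_force: 0.0
```

apply_moves(
  series=[
    {"dx":0,"dy":0,"dz":0,"turn":0,"jaw":0.4},
    {"dx":0,"dy":0,"dz":0,"turn":0,"jaw":0.5},
    {"dx":0,"dy":0,"dz":0,"turn":0,"jaw":0.6},
    {"dx":0,"dy":0,"dz":0,"turn":0,"jaw":0.75},
    {"dx":0,"dy":0,"dz":0,"turn":0,"jaw":0.95},
  ],
)

```text
time: 43.45
tool_pos: [0.5683, -0.3867, 0.0796]
tool_rot: [0.001, 1.0, -0.0, 0.002]
contact_force: [0.2, 0.4, 4.2]
gripper_width: 0.265
grasp_force: 59.4
```

apply_moves(
  series=[
    {"dx":0,"dy":0,"dz":0,"turn":0,"jaw":0.95},
    {"dx":0,"dy":0,"dz":0,"turn":0,"jaw":0.95},
    {"dx":0,"dy":0,"dz":0,"turn":0,"jaw":0.95},
  ],
)

```text
time: 43.7
tool_pos: [0.5683, -0.3867, 0.0796]
tool_rot: [0.001, 1.0, -0.0, 0.002]
contact_force: [-0.3, 0.6, 5.4]
gripper_width: 0.258
grasp_force: 59.5
```

Post 2 gripped. I'll carry it round the near side, clear of the stack.

apply_moves(
  series=[
    {"dx":0,"dy":0,"dz":-10,"turn":0,"jaw":0.95},
    {"dx":0,"dy":0,"dz":-30,"turn":0,"jaw":0.95},
    {"dx":0,"dy":0,"dz":-60,"turn":0,"jaw":0.95},
    {"dx":0,"dy":0,"dz":-90,"turn":0,"jaw":0.95},
    {"dx":-8,"dy":-15,"dz":-90,"turn":0,"jaw":0.95},
  ],
)

```text
time: 44.12
tool_pos: [0.5621, -0.3747, 0.1752]
tool_rot: [0.005, 1.0, -0.001, 0.005]
contact_force: [0.7, -0.7, -0.6]
gripper_width: 0.264
grasp_force: 59.6
```

apply_moves(
  series=[
    {"dx":-16,"dy":-30,"dz":0,"turn":0,"jaw":0.95},
    {"dx":-34,"dy":-64,"dz":0,"turn":0,"jaw":0.95},
    {"dx":-52,"dy":-98,"dz":0,"turn":0,"jaw":0.95},
    {"dx":-70,"dy":-132,"dz":0,"turn":0,"jaw":0.95},
    {"dx":-88,"dy":-166,"dz":0,"turn":0,"jaw":0.95},
  ],
)

```text
time: 44.53
tool_pos: [0.4693, -0.2028, 0.1662]
tool_rot: [-0.0, 1.0, -0.0, -0.001]
contact_force: [-0.2, -0.2, -1.5]
gripper_width: 0.259
grasp_force: 59.6
```

apply_moves(
  series=[
    {"dx":-18,"dy":-34,"dz":0,"turn":0,"jaw":0.95},
    {"dx":-36,"dy":-68,"dz":0,"turn":0,"jaw":0.95},
    {"dx":-54,"dy":-102,"dz":0,"turn":0,"jaw":0.95},
    {"dx":-66,"dy":-135,"dz":0,"turn":0,"jaw":0.95},
    {"dx":-66,"dy":-170,"dz":0,"turn":0,"jaw":0.95},
  ],
)

```text
time: 44.95
tool_pos: [0.4025, -0.0333, 0.1661]
tool_rot: [0.0, 1.0, -0.001, -0.001]
contact_force: [-0.2, -0.2, -1.9]
gripper_width: 0.261
grasp_force: 59.6
```

apply_moves(
  series=[
    {"dx":0,"dy":-38,"dz":0,"turn":0,"jaw":0.95},
    {"dx":0,"dy":-76,"dz":0,"turn":0,"jaw":0.95},
    {"dx":0,"dy":-114,"dz":0,"turn":0,"jaw":0.95},
    {"dx":15,"dy":-140,"dz":0,"turn":0,"jaw":0.95},
    {"dx":45,"dy":-145,"dz":0,"turn":0,"jaw":0.95},
  ],
)

```text
time: 45.37
tool_pos: [0.4478, 0.1145, 0.1665]
tool_rot: [-0.001, 1.0, 0.003, -0.001]
contact_force: [-0.7, -0.7, -1.2]
gripper_width: 0.263
grasp_force: 59.8
```

apply_moves(
  series=[
    {"dx":25,"dy":0,"dz":0,"turn":0,"jaw":0.95},
    {"dx":36,"dy":0,"dz":0,"turn":0,"jaw":0.95},
    {"dx":36,"dy":0,"dz":20,"turn":0,"jaw":0.95},
    {"dx":36,"dy":0,"dz":40,"turn":0,"jaw":0.95},
    {"dx":36,"dy":0,"dz":58,"turn":0,"jaw":0.95},
  ],
)

```text
time: 45.78
tool_pos: [0.4857, 0.1104, 0.1078]
tool_rot: [0.0, 1.0, -0.0, -0.0]
contact_force: [-1.0, -0.8, -1.8]
gripper_width: 0.265
grasp_force: 59.8
```

apply_moves(
  series=[
    {"dx":0,"dy":0,"dz":0,"turn":0,"jaw":0.95},
    {"dx":0,"dy":0,"dz":0,"turn":0,"jaw":0.95},
  ],
)

```text
time: 45.95
tool_pos: [0.4846, 0.1103, 0.1076]
tool_rot: [0.0, 1.0, -0.0, -0.002]
contact_force: [-0.2, -0.3, -1.1]
gripper_width: 0.258
grasp_force: 59.7
```

Run:
```python
from h import *
g=grab_frame('side'); f=grab_frame('top')
dz=.1076-.0796
pp=cyl(.012,.006+dz,.085+dz)
for q in(g,f):
    e=proj(q,pp+[.486,.110,0]); print('pred held',e.min(0),e.max(0)); 
    for d in spotter.outline_of(q,'post1')[:4]:
        if d['conf']>.3: print(round(d['conf'],2),d['extent'],d['region'].sum())
print('bore px side',proj(g,[[.4868,.1107,.024]]))
```

```text
pred held [301.95885067 158.2093684 ] [310.45449821 182.6015101 ]
0.62 [291.0, 172.9, 361.3, 223.4] 1182
0.58 [347.7, 177.6, 351.6, 207.8] 233
0.46 [302.9, 154.0, 309.3, 180.8] 133
pred held [256.64751867 184.33346252] [269.80996081 198.78040534]
0.54 [274.2, 159.2, 336.4, 211.2] 1371
bore px side [[307.03157636 182.67458551]]
```

apply_moves(
  series=[
    {"dx":0.5,"dy":0,"dz":4,"turn":0,"jaw":0.95},
    {"dx":0.5,"dy":0,"dz":8,"turn":0,"jaw":0.95},
    {"dx":0.5,"dy":0,"dz":12,"turn":0,"jaw":0.95},
    {"dx":0.5,"dy":0,"dz":16,"turn":0,"jaw":0.95},
    {"dx":0.5,"dy":0,"dz":16,"turn":0,"jaw":0.95},
  ],
)

```text
time: 46.57
tool_pos: [0.4856, 0.1104, 0.0913]
tool_rot: [0.0, 1.0, -0.0, -0.001]
contact_force: [0.5, 0.1, -1.9]
gripper_width: 0.262
grasp_force: 59.8
```

apply_moves(
  series=[
    {"dx":0,"dy":0,"dz":4,"turn":0,"jaw":0.95},
    {"dx":0,"dy":0,"dz":8,"turn":0,"jaw":0.95},
    {"dx":0,"dy":0,"dz":12,"turn":0,"jaw":0.95},
    {"dx":0,"dy":0,"dz":12,"turn":0,"jaw":0.95},
  ],
)

```text
time: 46.9
tool_pos: [0.4861, 0.1104, 0.0799]
tool_rot: [0.0, 1.0, -0.0, -0.001]
contact_force: [-0.1, -0.5, -1.6]
gripper_width: 0.263
grasp_force: 59.9
```

apply_moves(
  series=[
    {"dx":0,"dy":0,"dz":1,"turn":0,"jaw":0.95},
    {"dx":0,"dy":0,"dz":2,"turn":0,"jaw":0.95},
    {"dx":0,"dy":0,"dz":2,"turn":0,"jaw":0.95},
  ],
)

```text
time: 47.15
tool_pos: [0.4869, 0.1105, 0.0796]
tool_rot: [0.0, 1.0, -0.0, 0.0]
contact_force: [-1.8, -0.3, 3.7]
gripper_width: 0.263
grasp_force: 60.4
```

Bottomed at the expected 0.0796, so it is fully home. Release, withdraw up and to the side, and check.

apply_moves(
  series=[
    {"dx":0,"dy":0,"dz":-1,"turn":0,"jaw":0.6},
    {"dx":0,"dy":0,"dz":-1,"turn":0,"jaw":0.5},
    {"dx":0,"dy":0,"dz":-1,"turn":0,"jaw":0.45},
    {"dx":0,"dy":0,"dz":-1,"turn":0,"jaw":0.45},
    {"dx":0,"dy":0,"dz":-20,"turn":0,"jaw":0.45},
  ],
)

```text
time: 47.57
tool_pos: [0.4835, 0.1102, 0.0949]
tool_rot: [0.0, 1.0, -0.0, -0.004]
contact_force: [-0.2, 0.4, -1.0]
gripper_width: 0.553
grasp_force: 0.0
```

apply_moves(
  series=[
    {"dx":0,"dy":0,"dz":-35,"turn":0,"jaw":0.45},
    {"dx":0,"dy":0,"dz":-70,"turn":0,"jaw":0.45},
    {"dx":0,"dy":0,"dz":-95,"turn":0,"jaw":0.45},
    {"dx":-10,"dy":-35,"dz":-95,"turn":0,"jaw":0.45},
    {"dx":-20,"dy":-75,"dz":-95,"turn":0,"jaw":0.45},
  ],
)

```text
time: 47.98
tool_pos: [0.4684, 0.1851, 0.1969]
tool_rot: [-0.001, 1.0, -0.003, 0.003]
contact_force: [1.1, -0.4, -0.4]
gripper_width: 0.55
grasp_force: 0.0
```

apply_moves(
  series=[
    {"dx":-10,"dy":-40,"dz":0,"turn":0,"jaw":0.45},
    {"dx":-20,"dy":-80,"dz":0,"turn":0,"jaw":0.45},
    {"dx":-30,"dy":-120,"dz":0,"turn":0,"jaw":0.45},
    {"dx":-40,"dy":-160,"dz":0,"turn":0,"jaw":0.45},
    {"dx":-40,"dy":-160,"dz":0,"turn":0,"jaw":0.45},
  ],
)

```text
time: 48.4
tool_pos: [0.4242, 0.351, 0.1937]
tool_rot: [-0.001, 1.0, 0.003, -0.0]
contact_force: [-0.6, -0.1, -0.3]
gripper_width: 0.55
grasp_force: 0.0
```

Run:
```python
from h import *
s=state(); print(s['time'],s['tool_pos'],s['grasp_force'])
f=grab_frame('top'); g=grab_frame('side')
pp=cyl(.012,.024,.121)
for n,q in(('top',f),('side',g)):
    for b in ((.536,-.052),(.4868,.1107)):
        e=proj(q,pp+[*b,0]); print(n,'post',grab(q,np.array(b),pp,12),'pred',np.round(np.r_[e.min(0),e.max(0)]))
    print(n,'cap',grab(q,np.array([.5115,.0295]),cyl(.032,.096,.108)))
    print(n,'posts',[(round(d['conf'],2),d['extent']) for d in spotter.outline_of(q,'post1')[:4] if d['conf']>.3])
# where brass tops are (top view)
hsv=cv2.cvtColor(np.ascontiguousarray(f['pixels']),cv2.COLOR_RGB2HSV)
m=cv2.inRange(hsv,(15,110,120),(30,255,255)); m[:150]=0; m[230:]=0; m[:,:240]=0; m[:,480:]=0
n,l,st,c=cv2.connectedComponentsWithStats(m)
for i in range(1,n):
    if st[i,4]>30: print('brass top',st[i],unproj(f,c[i],.121))
find(f,'bangle_silver',cyl(.036,0,.012),.006,minc=.5);find(f,'bowl',cyl(.042,0,.04),.02,minc=.5);find(f,'tin',cyl(.035,0,.06),.03,minc=.5);find(f,'copper1',disc,.006,minc=.5);find(f,'silver1',disc,.006,minc=.5)
```

```text
48.4 [0.42415043 0.35103552 0.19371992] 0.0
top post (array([ 0.53370827, -0.05148538]), 1.2550123720604875) pred [319. 164. 329. 182.]
top post (array([0.48479227, 0.10850882]), 1.326062163406041) pred [256. 183. 270. 199.]
top cap (array([0.50903837, 0.02845804]), 1.0203066922571697)
top posts [(0.61, [319.5, 165.3, 328.5, 184.6]), (0.37, [401.6, 149.6, 453.6, 189.3])]
side post (array([ 0.53528834, -0.05581005]), 1.0769740470128306) pred [342. 177. 351. 207.]
side post (array([0.48673957, 0.10619456]), 1.1188132640736494) pred [302. 156. 311. 185.]
side cap (array([0.51269166, 0.02875718]), 0.9407982561249334)
side posts [(0.69, [302.8, 156.9, 309.4, 186.9]), (0.65, [273.4, 199.5, 295.7, 221.0]), (0.5, [347.6, 174.9, 351.0, 207.0])]
brass top [320 165   9   9  61] [ 0.53559236 -0.05173141]
brass top [257 184   9   9  63] [0.48694822 0.11020933]
bangle_silver conf 0.73 ext [342 112 366 132] pos [ 0.7126 -0.1419] cost 0.000 area ratio 0.36
bowl conf 0.60 ext [212 117 242 150] pos [0.6702 0.2231] cost 0.000 area ratio 0.82
tin conf 0.73 ext [179 115 208 140] pos [0.6944 0.3252] cost 0.000 area ratio 0.83
```

Post tops unproject at their home height onto both bore centres to within 1 mm. The cap is centred, no loose discs remain, and the bowl, tin and silver bangle are where they were. Handing in.

```bash
python3 -c "
from plant import ticket
print(ticket.job_done())"
```

```text
the job is handed in; nothing more can be done
None
```

I handed the job in: three copper discs, three silver discs and the pressure cap are stacked centred on the ring, and both clamp posts stand fully home in the bores; the hand-in returned no verdict, and I did not re-measure the hammer or copper bangle at the end.

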